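Restock the sloped mint rack beside the carrom game

ROBOT

A 6-joint arm with a two-finger parallel gripper is mounted at the origin on the work surface. World frame = base frame: x ahead of the robot, y to its left, z up, the work surface at z = 0. Lengths are in m, angles in rad, forces in N, time in s.
With the tool pointing down it reaches from about 0.25 to 0.725 m from the base axis. Payload 9.7 kg.
Tool frame: the origin (TCP) lies at the very end of the fingers, on their centre line; the grasp point (between the pads) lies 19 mm behind it; x points along the fingers, z is the direction in which the jaws open and shut, and the axes are right-handed (so a half turn about x gives the same grasp; the last joint's range is limited). The gripper opens to 85 mm and grips with 20 to 120 N. Pads are 22 mm wide; open, the fingers measure 114 mm over their backs; the gripper's body (76 mm by 85 mm) begins 54 mm behind the grasp point. The pads swing forward as they close: fully open they stand 13 mm farther back than shut.
Start: joints at [1.125, 0.087, 0.176, 1.66, 0, 1.571], TCP at [0.237, 0.496, 0.231] pointing down, gripper open.
Joint ranges: [-3.13, 3.13], [-0.85, 1.81], [-1.15, 1.24], [-2.2, 2.28], [-1.44, 1.52], [-3.14, 3.14]. Speed limits (rad/s): [2.22, 2.22, 2.57, 3.14, 3.14, 3.14].

INTERFACE

Orientations are given as a 3x3 rotation matrix whose columns are the frame's x, y, z axes.
In Python, from cell import arm gives the robot as it stands.
- The arm moves only by the tool apply_moves, never from a script. Its argument "motion" is a list of rows, each an object of numbers: "dx", "dy", "dz": the shift along the tool's x, y, z in mm; "twist": the turn about the tool's x in rad; "hand": the finger opening in mm, from 0 to 85.4. A call has exactly 10 rows; each row shifts and turns the pose as measured when the row begins, along the tool's axes as they then stand; what a row does not reach is not made up. A row lasts 1/12 s, in which the tool goes at most 41.7 mm and 7.16 degrees, less where a joint would pass 70% of its speed; a pose out of reach is approached as far as the arm can. A call with a gripper value outside its range is refused whole. The fingers move at their own pace and stop on an object; "force" is the grip in N (left out, the last holds). Time passes only in rows, so rows that do not move let the fingers close, or fill a call up. It gives the time, the measured TCP pose, the force and the opening at its end, in the units of the state.
- arm.read_state(): the state, without advancing time (a new reading comes with each control period).
- arm.camera(name): name is "scene" or "top" or "wrist"; returns a dict with "image" (384x512x3 uint8, red, green, blue), "fx", "fy", "cx", "cy" (pixels), "cam_to_world" (4x4, takes a point from camera to world coordinates); the wrist camera has in their place "T_tool_cam" (4x4, takes a point from camera to tool coordinates, whose origin is the TCP and whose axes are the tool frame's). Camera axes: x right, y up, looking along -z (the intrinsics and any distortion apply to the point x, -y, -z); pixel columns grow to the right and rows downward; lengths in m; the calibration is good to about 2 mm. A picture is of the moment at which its call begins: read the wrist's pose just before it. There is no depth.
- arm.sign_off(): hands the job in, once; it reports no verdict.
The state is a dict: "t": time; "joints": joint angles; "joint_velocities": joint speeds; "effort": joint torques, N m; "eef_pos": TCP position; "orientation": TCP orientation; "ft_force": force on the tool from outside, world axes, zero at the start; "moment": the same for the moment, N m; "finger_gap": finger opening in m.
Only numpy, scipy, OpenCV 4.12 (cv2) and the standard library are available. Lean on these libraries where they do the work, as an engineer would, in place of code of your own. Each camera call takes 0.05 s, during which the arm holds its last target. There are 200 camera calls.

TASK

Restock the sloped snack rack on the carrom table: lay the red and the blue mint tin from the steel plate, lid up, in the lanes marked with their own colours, and push them and the yellow tin, which has stuck part-way down its lane, down under the upper shelf until each rests squarely against the stop at the low end. Be gentle: do not drop or ram the tins and do not shove the rack along the table, and leave the green tin and everything else where it is.

Things in the scene. Friction and masses are not known exactly. Their poses are not given: they have to be found in the camera images.
- rack: Two-tier plywood counter rack on a steel base plate, 2.6 kg, loose (slides if pushed with over about 20 N). Four straight lanes with a white floor run from the open loading end by the robot down and away from it at 12 degrees to a clear stop 18 mm high. Own axes: x down along the lanes, y left across them, z square to the lane floor. Origin: on the lane floor at the stop's inner face, mid-width, 30 mm above the table.
- load_end (a point): Middle of the lane floor's upper end, x = -185 mm in the rack's axes (as are all figures here), about 68 mm above the table. Lanes: 50 mm wide inside, pitch 55 mm; centres red y = +82.5, green +27.5, blue -27.5, yellow -82.5 mm; a strip of its colour at each upper end. Parted and edged by strips 8 mm high (5 mm thick, outer ones 9 mm). No wall at the upper end. Tins do not slide down by themselves.
- shelf_edge (a point): Middle of the lower edge of the upper shelf, x = -85 mm, 68 mm above the lane floor. The clear 7 mm thick shelf covers from here to the stop; it stands on posts at y = +-112 mm, has rims up to 90 mm above the lane floor at its sides, and flat cartons on it up to 94 mm, from 27 mm behind this edge. A tin at the stop has its upper end face 25 mm inside this edge: reach it with the tool leaned back to the robot.
- seat_red (a point): Point on the floor of the red lane where the underside centre of a tin lies when it rests against the stop, 30 mm up-lane of the stop; axes as the rack's.
- seat_blue (a point): The same for the blue lane.
- seat_yellow (a point): The same for the yellow lane.
- seat_green (a point): The same for the green lane (taken by the green tin).
- tin_red: Red rectangular mint tin with white lid panel, 60 mm long (its x) x 44 mm wide (its y) x 22 mm high, 60 to 130 g, lying lid up on the steel plate. Origin at the centre of its underside; z up through the lid. Either end may go first.
- tin_blue: Blue tin, same make and size, lying lid up on the steel plate, about 90 mm from the red one (centre to centre); which of the two is nearer varies.
- tin_yellow: Yellow tin, same make and size, already in the yellow lane but stuck 15 to 40 mm short of the stop; x along the lane.
- tin_green: Green tin, same make and size, already home in the green lane. Leave it.
- plate: Round steel plate (thali), 212 mm across, upright rim 22 mm high and 3 mm thick, flat floor 4 mm thick; loose, 0.35 kg. Origin: centre of its underside.
- jar: Glass candy jar with red twist cap, 110 mm across, 140 mm high. Origin: centre of its underside. Bystander.
- tea_glass: Empty tea glass, 64 mm across the rim, 85 mm high. Origin: centre of its underside. Bystander.
- striker: Orange carrom striker, disc 41 mm across, 11 mm thick, lying flat. Origin: centre of its underside. Bystander.
- man_white: Pale wooden carrom man, disc 32 mm across, 9 mm thick. Origin: centre of its underside. Bystander.
- man_black: Black carrom man, same size. Bystander.
- board: Carrom board let into the table top, its 740 mm square field level with the table, framed by dark wood 40 mm wide and 22 mm high. Origin: centre of the field. Outside it stand, not needed: left a snack carousel (280 mm across, 140 mm high), right a plywood coin box (75 mm high), its drawer half out.

How it is judged:
By the outcome, as a careful person would: the job done as asked, in the order asked, and still so for the second after the job is handed in, with the robot touching nothing.
It also fails if it takes over 72 s, if anything falls off the work surface, if the arm or the gripper's body presses on something with over 40 N, if the wrist force passes 120 N, or if a joint passes its speed limit or range.

## Working session

There is one attempt and no reset: what is moved stays moved. The work goes in short steps, Python scripts to look and compute and a tool call to move; the robot and the scene stay as the last step left them, time stands still between calls to the robot, and variables do not carry over. Pictures are saved under pics/ and viewed, about 8 in all and at most 12, crops included, and the job is handed in when it is done.

Besides the shell and the picture viewer there is one more tool, called after "Emit:" in YAML: its name, and indented under it one key for each argument. apply_moves: Moves the arm, as the interface text tells. Its arguments: {"type":"object","properties":{"motion":{"type":"array","items":{"type":"object","properties":{"dx":{"type":"number"},"dy":{"type":"number"},"dz":{"type":"number"},"twist":{"type":"number"},"hand":{"type":"number"}}}},"force":{"type":"number"}},"required":["motion"]}

```bash
ls; mkdir -p pics
python3 - <<'E'
from cell import arm
import cv2,numpy as np
s=arm.read_state();print({k:np.round(v,4).tolist() for k,v in s.items()})
for n in ("scene","top"):
    c=arm.camera(n);cv2.imwrite(f"pics/{n}0.png",cv2.resize(c["image"][:,:,::-1],None,fx=1.56,fy=1.56,interpolation=cv2.INTER_CUBIC))
    np.savez(f"{n}0.npz",**c)
    print(n,{k:np.round(v,4).tolist() for k,v in c.items() if k!="image"})
E
```

```text
pics
{'t': 0.0, 'joints': [1.125, 0.0875, 0.1751, 1.6598, 0.0, 1.5707], 'joint_velocities': [-0.0006, 0.0009, 0.0004, 0.0014, 0.0011, 0.0012], 'effort': [-0.0018, -52.04, 46.4798, 0.0167, -0.0002, 0.0], 'eef_pos': [0.237, 0.496, 0.2305], 'orientation': [[-0.0006, -0.9023, 0.4311], [-0.0013, 0.4311, 0.9023], [-1.0, 0.0, -0.0014]], 'ft_force': [0.8003, 0.5653, -0.0173], 'moment': [0.0168, -0.0313, -0.0378], 'finger_gap': 0.085}
scene {'fx': 355.8582, 'fy': 355.8582, 'cx': 256.0634, 'cy': 200.616, 'cam_to_world': [[0.8042, -0.3353, 0.4907, 0.975], [0.5943, 0.4577, -0.6613, -0.549], [-0.0029, 0.8235, 0.5673, 0.546], [0.0, 0.0, 0.0, 1.0]]}
top {'fx': 495.572, 'fy': 495.572, 'cx': 258.7692, 'cy': 192.3642, 'cam_to_world': [[-0.0, 0.9832, -0.1825, 0.3431], [-1.0, 0.0018, 0.0096, 0.0208], [0.0098, 0.1825, 0.9832, 1.2119], [0.0, 0.0, 0.0, 1.0]]}
```

View pics/top0.png

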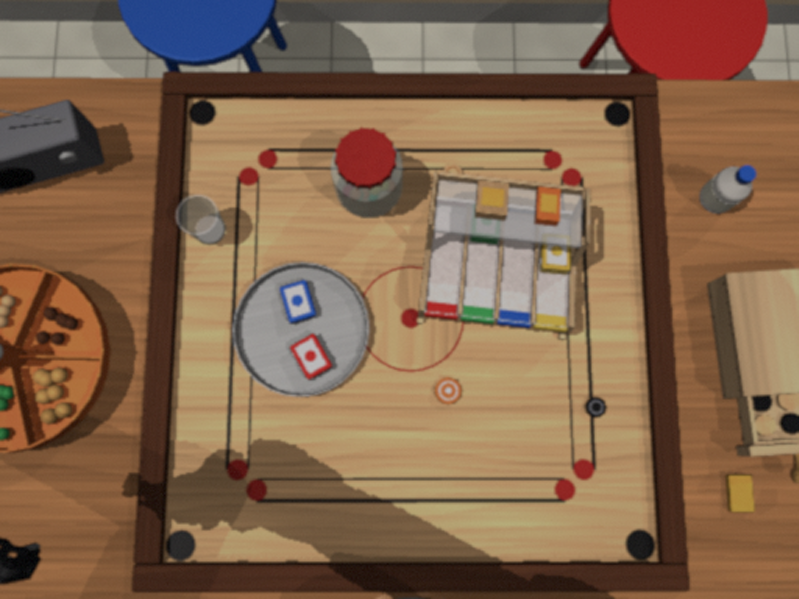

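View pics/scene0.png

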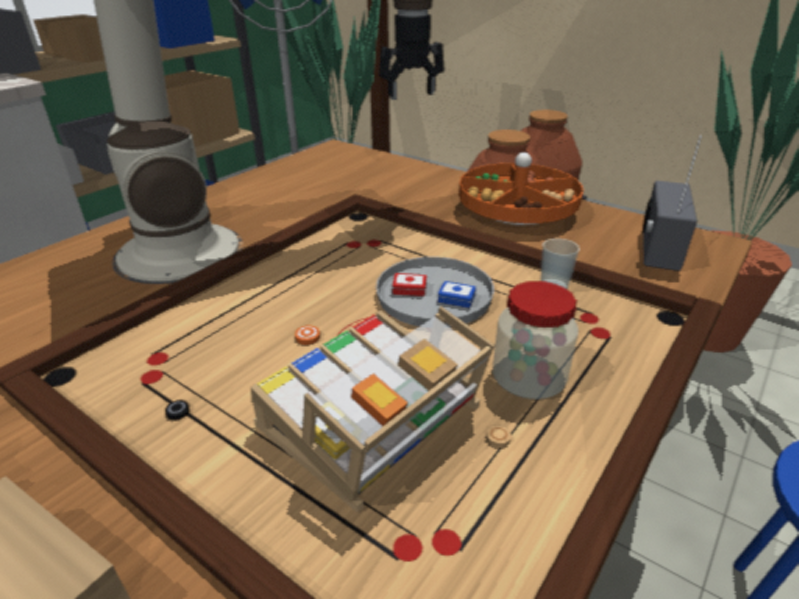

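Run:
```python
import cv2,numpy as np
im=np.load("top0.npz")["image"][:,:,::-1]
cv2.imwrite("pics/top_crop.png",cv2.resize(im[100:270,145:385],None,fx=3.3,fy=3.3,interpolation=cv2.INTER_CUBIC))
```

```text
(no output)
```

View pics/top_crop.png

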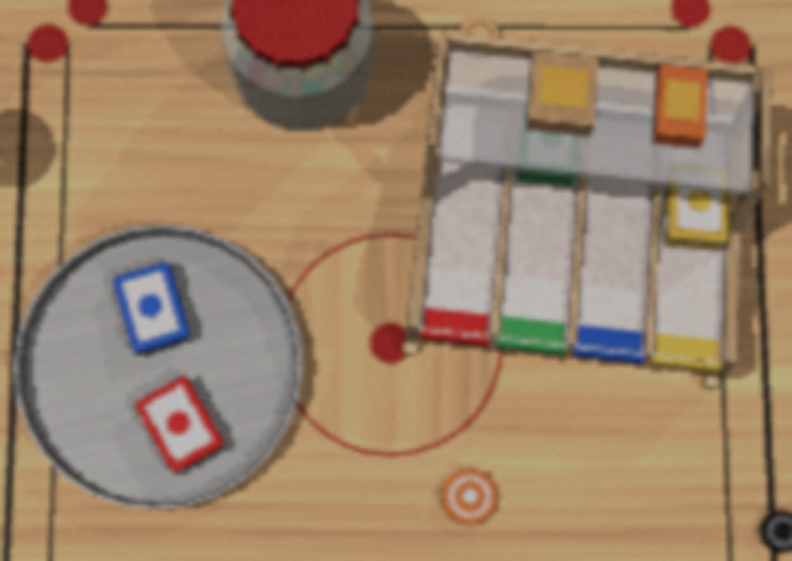

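```bash
cat > h.py <<'E'
import numpy as np
from scipy.optimize import least_squares
from scipy.spatial.transform import Rotation as Ro
def proj(c,P):
    T=np.linalg.inv(c["cam_to_world"]);p=np.atleast_2d(P)@T[:3,:3].T+T[:3,3]
    return np.c_[c["cx"]+c["fx"]*p[:,0]/-p[:,2], c["cy"]-c["fy"]*p[:,1]/-p[:,2]]
def ray(c,uv,z):
    uv=np.atleast_2d(uv).astype(float);d=np.c_[(uv[:,0]-c["cx"])/c["fx"],-(uv[:,1]-c["cy"])/c["fy"],-np.ones(len(uv))]
    d=d@c["cam_to_world"][:3,:3].T;o=c["cam_to_world"][:3,3]
    return o+d*((z-o[2])/d[:,2])[:,None]
def rackT(p):
    T=np.eye(4);T[:3,:3]=Ro.from_euler('z',p[2]).as_matrix()@Ro.from_euler('y',np.radians(12)).as_matrix();T[:3,3]=[p[0],p[1],.03];return T
def tinfit(c,uv,z):
    P=ray(c,uv,z)[:,:2];q=np.array([[-30,22],[30,22],[30,-22],[-30,-22]])/1e3
    ctr=P.mean(0)
    best=None
    for a in np.arange(-3,3.2,.3):
        f=lambda v:(q@np.array([[np.cos(v[2]),np.sin(v[2])],[-np.sin(v[2]),np.cos(v[2])]])+v[:2]-P).ravel()
        r=least_squares(f,[*ctr,a])
        if best is None or r.cost<best.cost:best=r
    return best.x,np.sqrt(2*best.cost/8)
E
python3 - <<'E'
from h import *
c=dict(np.load("top0.npz"))
px=lambda l:(np.array(l,float)+.5)/3.3-.5+[145,100]
ed=px([(421,340),(488,345),(497,346),(568,353),(575,353),(643,360),(652,361),(721,370)])
ys=[107.5,57.5,52.5,2.5,-2.5,-52.5,-57.5,-107.5]
sh=px([(439,160),(754,192)])
# walls top: red/green divider, at shelf; use strip-edge + shelf front direction + yellow tin
R=np.array([[-185,y,0] for y in ys])/1e3
S=np.array([[-85,112,72],[-85,-112,72]])/1e3
def f(p):
    T=rackT(p);g=lambda A:proj(c,A@T[:3,:3].T+T[:3,3])
    return np.r_[(g(R)-ed).ravel(),(g(S)-sh).ravel()]
r=least_squares(f,[.5,-.1,-.1]);print("rack",r.x,np.round(r.fun,1))
T=rackT(r.x)
L=lambda x,y,z:(T@np.array([x,y,z,1e3])/1e3*1)[:3] 
W=lambda x,y,z:T[:3,:3]@(np.array([x,y,z])/1e3)+T[:3,3]
print("load",W(-185,0,0),"seats",W(-30,82.5,0),W(-30,-27.5,0),W(-30,-82.5,0))
for n,u in dict(red=[(137,399),(182,376),(228,443),(180,472)],blue=[(115,278),(171,263),(189,340),(134,354)]).items():
    # order so 1-2 long edge
    u=px(u);u=np.array([u[0],u[3],u[2],u[1]]);print(n,tinfit(c,u,.026), tinfit(c,u[::-1],.026))
print("plate",ray(c,px([(160,367)]),.022), "lids",ray(c,px([(179,422),(150,306)]),.026))
# yellow
v=least_squares(lambda v:(proj(c,W(v[0],v[1],22)[None])-px([(700,203)])).ravel(),[-60,-82]);print("yel",v.x)
v=least_squares(lambda v:(proj(c,W(v[0],v[1],22)[None])-px([(699,240)])).ravel(),[-60,-82]);print("yel rear edge",v.x)
np.save("rack.npy",r.x)
E
```

```text
rack [ 0.70216113 -0.14723073 -0.105084  ] [-0.2 -1.1  0.7 -0.4  0.1 -0.5 -0.1 -0.3 -0.1 -0.1  0.6  0.   0.  -0.1
  0.4 -0.5 -1.9  1.2  0.4  1.7]
load [ 0.52220203 -0.12824999  0.06846366] seats [ 0.68163205 -0.06210786  0.03623735] [ 0.67009408 -0.17150107  0.03623735] [ 0.66432509 -0.22619768  0.03623735]
red (array([0.4768734 , 0.1508814 , 3.77451881]), np.float64(0.029116339798649072)) (array([ 0.4768734 ,  0.1508814 , -2.58136794]), np.float64(0.0022936161730461074))
blue (array([ 0.56093674,  0.17437837, -2.89205249]), np.float64(0.03040397709232596)) (array([ 0.56093674,  0.17437837, -2.88253661]), np.float64(0.0008101388095464845))
plate [[0.5180847  0.16811726 0.022     ]] lids [[0.47712429 0.15285003 0.026     ]
 [0.56286521 0.17607276 0.026     ]]
yel [-67.80435588 -83.90901432]
yel rear edge [-97.42198116 -83.92854485]
```

```bash
cat >> h.py <<'E'
def plan(target,yaw_jaw=None,n=10,R=None,p=None,tilt=None):
    """print n rows in tool axes taking tcp to target (m), with jaw (tool z) heading turned to yaw_jaw (tool down)"""
    from cell import arm
    s=arm.read_state();p=np.array(s["eef_pos"]) if p is None else np.array(p);R=np.array(s["orientation"]) if R is None else R
    tw=0
    if yaw_jaw is not None:
        cur=np.arctan2(R[1,2],R[0,2]);tw=-((yaw_jaw-cur+np.pi)%(2*np.pi)-np.pi)
    d=(np.array(target)-p)/n
    for i in range(n):
        Ri=R@Ro.from_euler('x',tw*i/n).as_matrix();print(np.round(Ri.T@d*1e3,1).tolist(),round(tw/n,4))
def st():
    from cell import arm
    s=arm.read_state();print("t",round(s["t"],2),"p",np.round(np.array(s["eef_pos"])*1e3,1),"F",np.round(s["ft_force"],1),"gap",round(s["finger_gap"]*1e3,1),"j",np.round(s["joints"],3));print(np.round(s["orientation"],3).tolist());return s
E
python3 - <<'E'
from h import *
from cell import arm
print(np.round(arm.camera("wrist")["T_tool_cam"],4).tolist())
plan([.477,.152,.16],2.12,20)
E
```

```text
[[0.0018, 0.3234, -0.9463, -0.1425], [0.0008, 0.9463, 0.3234, 0.0835], [1.0, -0.0014, 0.0014, 0.0008], [0.0, 0.0, 0.0, 1.0]]
[3.5, -18.2, -10.3] -0.0498
[3.5, -17.7, -11.2] -0.0498
[3.5, -17.1, -12.1] -0.0498
[3.5, -16.5, -12.9] -0.0498
[3.5, -15.8, -13.7] -0.0498
[3.5, -15.1, -14.5] -0.0498
[3.5, -14.4, -15.3] -0.0498
[3.5, -13.6, -16.0] -0.0498
[3.5, -12.8, -16.6] -0.0498
[3.5, -12.0, -17.2] -0.0498
[3.5, -11.1, -17.8] -0.0498
[3.5, -10.2, -18.3] -0.0498
[3.5, -9.3, -18.8] -0.0498
[3.5, -8.3, -19.2] -0.0498
[3.5, -7.4, -19.6] -0.0498
[3.5, -6.4, -20.0] -0.0498
[3.5, -5.4, -20.3] -0.0498
[3.5, -4.4, -20.5] -0.0498
[3.5, -3.3, -20.7] -0.0498
[3.5, -2.3, -20.8] -0.0498
```

Emit:
apply_moves:
  motion:
    - {"dx": 7, "dy": -36, "dz": -22, "twist": -0.1}
    - {"dx": 7, "dy": -34, "dz": -25, "twist": -0.1}
    - {"dx": 7, "dy": -31, "dz": -28, "twist": -0.1}
    - {"dx": 7, "dy": -28, "dz": -31, "twist": -0.1}
    - {"dx": 7, "dy": -24.5, "dz": -33, "twist": -0.1}
    - {"dx": 7, "dy": -21, "dz": -36, "twist": -0.1}
    - {"dx": 7, "dy": -17.5, "dz": -38, "twist": -0.1}
    - {"dx": 7, "dy": -13.5, "dz": -39, "twist": -0.1}
    - {"dx": 7, "dy": -10, "dz": -40, "twist": -0.1}
    - {"dx": 7, "dy": -5.5, "dz": -40, "twist": -0.1}
  force: 20

```text
$.motion[0]: bad value
```

Run:
```python
from h import *
from cell import arm
import cv2
s=st();plan([.477,.152,.16],2.12,5)
c=arm.camera("wrist");cv2.imwrite("pics/w1.png",cv2.resize(c["image"][:,:,::-1],None,fx=1.5,fy=1.5,interpolation=cv2.INTER_CUBIC))
np.savez("w1.npz",p=s["eef_pos"],R=s["orientation"],**c)
```

```text
t 0.15 p [237.1 496.1 230.8] F [-0.2 -0.1 -0.3] gap 85.6 j [ 1.125  0.087  0.175  1.66  -0.     1.571]
[[-0.0, -0.902, 0.431], [-0.001, 0.431, 0.902], [-1.0, -0.0, -0.001]]
[14.2, -73.0, -41.4] -0.199
[14.2, -63.3, -55.0] -0.199
[14.2, -51.2, -66.4] -0.199
[14.2, -37.1, -75.2] -0.199
[14.2, -21.5, -81.1] -0.199
```

Emit:
apply_moves:
  motion:
    - {"dx": 7, "dy": -34, "dz": -20, "twist": -0.1, "hand": 85}
    - {"dx": 7, "dy": -32, "dz": -24, "twist": -0.1, "hand": 85}
    - {"dx": 7, "dy": -29, "dz": -27, "twist": -0.1, "hand": 85}
    - {"dx": 7, "dy": -27, "dz": -29, "twist": -0.1, "hand": 85}
    - {"dx": 7, "dy": -23.5, "dz": -31, "twist": -0.1, "hand": 85}
    - {"dx": 7, "dy": -20, "dz": -34, "twist": -0.1, "hand": 85}
    - {"dx": 7, "dy": -17, "dz": -36, "twist": -0.1, "hand": 85}
    - {"dx": 7, "dy": -13, "dz": -38, "twist": -0.1, "hand": 85}
    - {"dx": 7, "dy": -10, "dz": -38, "twist": -0.1, "hand": 85}
    - {"dx": 7, "dy": -5.5, "dz": -39, "twist": -0.1, "hand": 85}
  force: 20

```text
t: 1.03
eef_pos: [0.4598, 0.1712, 0.1582]
orientation: [[-0.0, -0.834, -0.552], [0.001, -0.552, 0.834], [-1.0, -0.0, 0.001]]
ft_force: [-0.3, 0.1, 1.0]
finger_gap: 0.085
```

Run:
```python
from h import *
from cell import arm
import cv2
s=st();plan([.477,.152,.16],2.12,5)
c=arm.camera("wrist");cv2.imwrite("pics/w1.png",cv2.resize(c["image"][:,:,::-1],None,fx=1.5,fy=1.5,interpolation=cv2.INTER_CUBIC))
np.savez("w1.npz",p=s["eef_pos"],R=s["orientation"],**c)
```

```text
t 1.03 p [459.8 171.2 158.2] F [-0.3  0.1  1. ] gap 85.0 j [ 3.560e-01 -7.000e-02 -1.230e-01  1.518e+00  1.000e-03 -2.290e-01]
[[-0.0, -0.834, -0.552], [0.001, -0.552, 0.834], [-1.0, -0.0, 0.001]]
[-0.4, -0.8, -5.1] 0.0071
[-0.4, -0.8, -5.1] 0.0071
[-0.4, -0.8, -5.1] 0.0071
[-0.4, -0.9, -5.1] 0.0071
[-0.4, -0.9, -5.1] 0.0071
```

View pics/w1.png

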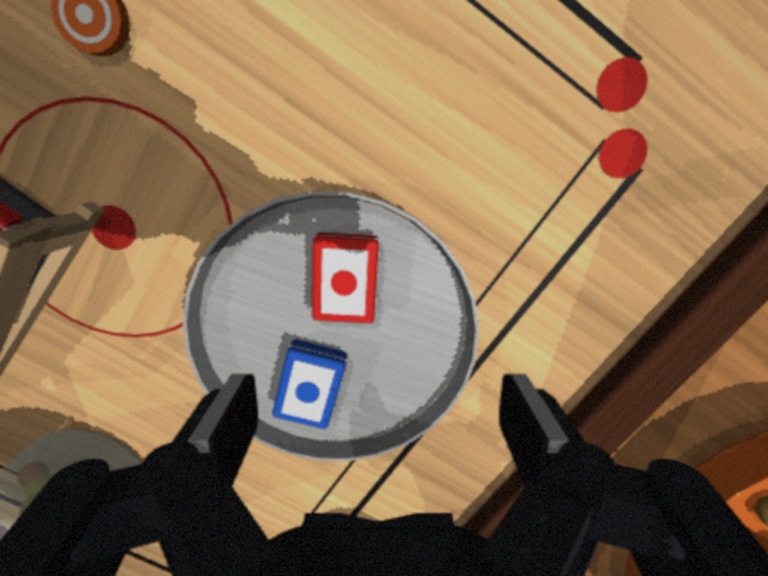

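```bash
cat >> h.py <<'E'
def wcam(f):
    c=dict(np.load(f));T=np.eye(4);T[:3,:3]=c["R"];T[:3,3]=c["p"];c["cam_to_world"]=T@c["T_tool_cam"];return c
E
python3 - <<'E'
from h import *
c=wcam("w1.npz");print([k for k in c if k not in("image",)])
px=lambda l:(np.array(l,float)+.5)/1.5-.5
print(ray(c,px([(344,283),(307,391)]),.026))
for u in ([(314,244),(377,246),(374,321),(313,320)],[(292,352),(345,362),(331,427),(274,418)]):
    u=px(u);u=np.array([u[3],u[0],u[1],u[2]]);print(tinfit(c,u,.026),tinfit(c,u[::-1],.026))
E
```

```text
['p', 'R', 'fx', 'fy', 'cx', 'cy', 'T_tool_cam', 'cam_to_world']
[[0.47687166 0.15553861 0.026     ]
 [0.56283499 0.17723445 0.026     ]]
(array([ 0.47721618,  0.15614212, -2.59724365]), np.float64(0.0024341100798902122)) (array([0.47721618, 0.15614212, 3.64180505]), np.float64(0.030417674772905537))
(array([ 0.56123219,  0.17918241, -2.79283923]), np.float64(0.0018601843419880208)) (array([0.56123219, 0.17918241, 3.40189526]), np.float64(0.030040490543714153))
```

Emit:
apply_moves:
  motion:
    - {"dx": 6, "dy": -1.6, "dz": -8, "twist": 0.02, "hand": 85}
    - {"dx": 6, "dy": -1.6, "dz": -8, "twist": 0.015, "hand": 85}
    - {"dx": 6, "dy": -1.6, "dz": -8, "twist": 0, "hand": 85}
    - {"dx": 22, "dy": 0, "dz": 0, "twist": 0, "hand": 85}
    - {"dx": 22, "dy": 0, "dz": 0, "twist": 0, "hand": 85}
    - {"dx": 22, "dy": 0, "dz": 0, "twist": 0, "hand": 85}
    - {"dx": 22, "dy": 0, "dz": 0, "twist": 0, "hand": 80}
    - {"dx": 20, "dy": 0, "dz": 0, "twist": 0, "hand": 70}
    - {"dx": 12, "dy": 0, "dz": 0, "twist": 0, "hand": 64}
    - {"dx": 8, "dy": 0, "dz": 0, "twist": 0, "hand": 60}
  force: 25

```text
t: 1.92
eef_pos: [0.4841, 0.148, 0.0078]
orientation: [[0.006, -0.849, -0.528], [0.004, -0.528, 0.849], [-1.0, -0.007, 0.001]]
ft_force: [-0.1, -0.3, 0.0]
finger_gap: 0.0603
```

Run:
```python
from h import *
s=st()
```

```text
t 1.92 p [484.1 148.    7.8] F [-0.1 -0.3  0. ] gap 60.3 j [ 0.295  0.008 -0.34   1.216  0.002 -0.261]
[[0.006, -0.849, -0.528], [0.004, -0.528, 0.849], [-1.0, -0.007, 0.001]]
```

Emit:
apply_moves:
  motion:
    - {"dx": -1.5, "dy": 1, "dz": 4, "twist": 0, "hand": 62}
    - {"dx": -1.5, "dy": 1, "dz": 4, "twist": 0, "hand": 62}
    - {"dx": -1.2, "dy": 1, "dz": 1, "twist": 0, "hand": 60}
    - {"dx": 0, "dy": 0, "dz": 0, "twist": 0, "hand": 54}
    - {"dx": 0, "dy": 0, "dz": 0, "twist": 0, "hand": 48}
    - {"dx": 0, "dy": 0, "dz": 0, "twist": 0, "hand": 40}
    - {"dx": 0, "dy": 0, "dz": 0, "twist": 0, "hand": 36}
    - {"dx": 0, "dy": 0, "dz": 0, "twist": 0, "hand": 36}
    - {"dx": 0, "dy": 0, "dz": 0, "twist": 0, "hand": 36}
    - {"dx": 0, "dy": 0, "dz": 0, "twist": 0, "hand": 36}
  force: 25

```text
t: 2.75
eef_pos: [0.4752, 0.1564, 0.0122]
orientation: [[0.005, -0.848, -0.53], [0.004, -0.53, 0.848], [-1.0, -0.006, 0.001]]
ft_force: [0.7, 0.9, -0.6]
finger_gap: 0.0432
```

Run:
```python
from h import *
s=st()
T=rackT(np.load("rack.npy"));W=lambda x,y,z:T[:3,:3]@(np.array([x,y,z])/1e3)+T[:3,3]
print(W(-150,82.5,0),W(-150,82.5,11),W(-150,-27.5,0))
```

```text
t 2.75 p [475.2 156.4  12.2] F [ 0.7  0.9 -0.6] gap 43.2 j [ 0.317 -0.009 -0.348  1.226  0.002 -0.242]
[[0.005, -0.848, -0.53], [0.004, -0.53, 0.848], [-1.0, -0.006, 0.001]]
[ 0.56490183 -0.04979603  0.06118675] [ 0.56717624 -0.05003592  0.07194638] [ 0.55336385 -0.15918924  0.06118675]
```

Emit:
apply_moves:
  motion:
    - {"dx": -15, "dy": 0, "dz": 0, "twist": 0, "hand": 36}
    - {"dx": -30, "dy": 0, "dz": 0, "twist": 0, "hand": 36}
    - {"dx": -35, "dy": 0, "dz": 0, "twist": 0, "hand": 36}
    - {"dx": -30, "dy": 0, "dz": 0, "twist": 0, "hand": 36}
    - {"dx": 0, "dy": 4, "dz": -28, "twist": 0.0825, "hand": 36}
    - {"dx": 0, "dy": 2, "dz": -28, "twist": 0.0825, "hand": 36}
    - {"dx": 0, "dy": -0.5, "dz": -28, "twist": 0.0825, "hand": 36}
    - {"dx": 0, "dy": -3, "dz": -28, "twist": 0.0825, "hand": 36}
    - {"dx": 0, "dy": -5, "dz": -28, "twist": 0.0825, "hand": 36}
    - {"dx": 0, "dy": -7, "dz": -27, "twist": 0.0825, "hand": 36}

```text
t: 3.58
eef_pos: [0.5416, -0.0022, 0.1266]
orientation: [[0.004, -0.999, -0.052], [0.004, -0.052, 0.999], [-1.0, -0.004, 0.003]]
ft_force: [-0.1, 0.2, -0.7]
finger_gap: 0.0432
```

Emit:
apply_moves:
  motion:
    - {"dx": 0, "dy": -9.5, "dz": -26, "twist": 0.0825, "hand": 36}
    - {"dx": 0, "dy": -10, "dz": -20, "twist": 0.0825, "hand": 36}
    - {"dx": 0, "dy": 0, "dz": 0, "twist": 0, "hand": 36}
    - {"dx": 0, "dy": 0, "dz": 0, "twist": 0, "hand": 36}
    - {"dx": 0, "dy": 0, "dz": 0, "twist": 0, "hand": 36}
    - {"dx": 0, "dy": 0, "dz": 0, "twist": 0, "hand": 36}
    - {"dx": 0, "dy": 0, "dz": 0, "twist": 0, "hand": 36}
    - {"dx": 0, "dy": 0, "dz": 0, "twist": 0, "hand": 36}
    - {"dx": 0, "dy": 0, "dz": 0, "twist": 0, "hand": 36}
    - {"dx": 0, "dy": 0, "dz": 0, "twist": 0, "hand": 36}

```text
t: 4.42
eef_pos: [0.5623, -0.0525, 0.1253]
orientation: [[0.002, -0.992, 0.124], [0.003, 0.124, 0.992], [-1.0, -0.001, 0.004]]
ft_force: [0.1, 0.3, -0.4]
finger_gap: 0.0429
```

Run:
```python
from h import *
from cell import arm
import cv2
s=st()
c=arm.camera("wrist");cv2.imwrite("pics/w2.png",cv2.resize(c["image"][:,:,::-1],None,fx=1.5,fy=1.5,interpolation=cv2.INTER_CUBIC))
np.savez("w2.npz",p=s["eef_pos"],R=s["orientation"],**c)
```

```text
t 4.42 p [562.3 -52.5 125.3] F [ 0.1  0.3 -0.4] gap 42.9 j [-0.095  0.106 -0.008  1.455  0.004  0.029]
[[0.002, -0.992, 0.124], [0.003, 0.124, 0.992], [-1.0, -0.001, 0.004]]
```

View pics/w2.png

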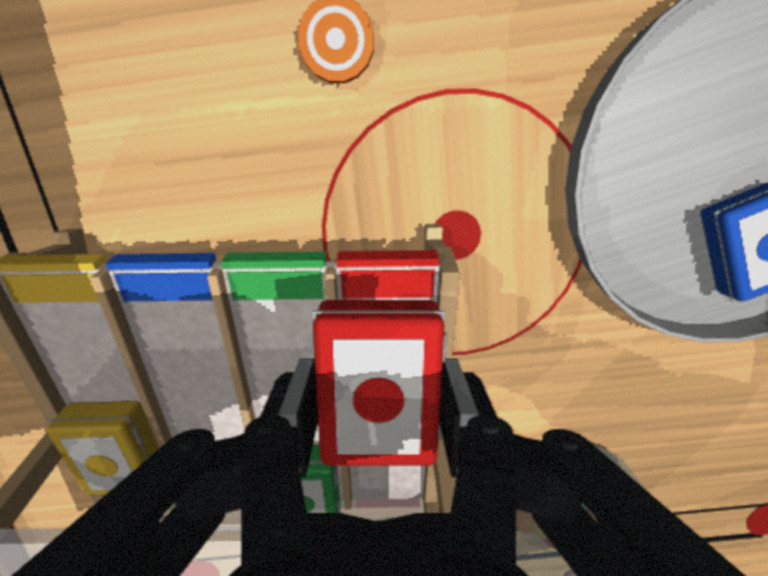

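Run:
```python
from h import *
c=wcam("w2.npz")
px=lambda l:(np.array(l,float)+.5)/1.5-.5
u=px([(438,267),(340,268),(325,268),(228,270),(213,270),(113,270),(100,271),(8,271)])
ys=[107.5,57.5,52.5,2.5,-2.5,-52.5,-57.5,-107.5]
X=np.array([[-185,y,0] for y in ys])/1e3
def f(p):
    T=rackT(p);return (proj(c,X@T[:3,:3].T+T[:3,3])-u).ravel()
r=least_squares(f,np.load("rack.npy"));print(r.x,np.load("rack.npy"),np.round(r.fun,1))
T=rackT(r.x);W=lambda x,y,z:T[:3,:3]@(np.array([x,y,z])/1e3)+T[:3,3]
print(W(-150,82.5,0),W(-150,-27.5,0))
# held tin lid centre & yellow lid
print(ray(c,px([(379,400)]),c["p"][2]+.0138))
v=least_squares(lambda v:(proj(c,W(v[0],v[1],22)[None])-px([(101,465)])).ravel(),[-60,-82]);print("yel",v.x)
np.save("rack_w.npy",r.x)
# lid corners of held tin
uu=px([(318,318),(441,318),(436,465),(320,465)]);print(ray(c,uu,c["p"][2]+.0138)*1e3)
```

```text
[ 0.70736397 -0.14413336 -0.10997994] [ 0.70216113 -0.14723073 -0.105084  ] [ 3.1 -0.2 -0.5  0.1  2.6  0.2 -1.6 -0.3  1.6 -0.2 -0.5  0.8  1.3  0.2
 -6.   1.1]
[ 0.57058335 -0.04602782  0.06118675] [ 0.55850993 -0.15536323  0.06118675]
[[ 0.56348952 -0.05168651  0.13906889]]
yel [-70.05048033 -85.60939991]
[[530.36811153 -67.57131513 139.06888789]
 [535.32352733 -27.89659212 139.06888789]
 [593.75381582 -34.1909856  139.06888789]
 [588.4066228  -76.7270767  139.06888789]]
```

Run:
```python
from h import *
c=wcam("w2.npz")
px=lambda l:(np.array(l,float)+.5)/1.5-.5
u=px([(389,267.5),(276.5,269),(163,270)])
X=np.array([[-185,y,0] for y in (82.5,27.5,-27.5)])/1e3
for z0 in (.03,.026,.034):
  def f(p):
    T=rackT(p);T[2,3]=z0;return (proj(c,X@T[:3,:3].T+T[:3,3])-u).ravel()
  r=least_squares(f,np.load("rack.npy"));print(r.x,np.round(r.fun,2))
  T=rackT(r.x);W=lambda x,y,z:T[:3,:3]@(np.array([x,y,z])/1e3)+T[:3,3]
  print(W(-150,82.5,0),W(-150,-27.5,0))
# project top-based rack: lane wall lines into wrist picture, overlay
import cv2
im=cv2.resize(c["image"][:,:,::-1],None,fx=1.5,fy=1.5)
for f_,col in (("rack.npy",(255,255,0)),("rack_w.npy",(0,255,0))):
  T=rackT(np.load(f_))
  for y in (-110,-55,0,55,110):
    q=proj(c,np.array([[-185,y,8],[-90,y,8]])/1e3@T[:3,:3].T+T[:3,3])*1.5
    cv2.line(im,*[tuple(int(v) for v in a) for a in q],col,1)
cv2.imwrite("pics/w2o.png",im[230:530,0:520])
```

```text
[ 0.70716097 -0.14507951 -0.11223291] [ 0.54  0.05 -0.25 -0.09 -0.29  0.11]
[ 0.57060172 -0.04666605  0.06118675] [ 0.558282   -0.15597399  0.06118675]
[ 0.7080407  -0.14646614 -0.11386139] [-0.94  0.1  -0.24 -0.17  1.18 -0.11]
[ 0.5716419  -0.04783043  0.06118675] [ 0.55914419 -0.15711816  0.06118675]
[ 0.70628671 -0.14368143 -0.11053362] [ 2.07  0.   -0.26  0.01 -1.82  0.34]
[ 0.56956043 -0.04550017  0.06118675] [ 0.55742647 -0.15482888  0.06118675]
```

View pics/w2o.png

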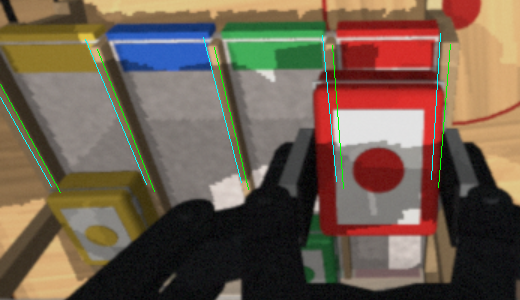

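Emit:
apply_moves:
  motion:
    - {"dx": 0, "dy": -3.5, "dz": 3, "twist": -0.014, "hand": 36}
    - {"dx": 5, "dy": -3, "dz": 2.7, "twist": 0, "hand": 36}
    - {"dx": 10, "dy": 0, "dz": 0, "twist": 0, "hand": 36}
    - {"dx": 10, "dy": 0, "dz": 0, "twist": 0, "hand": 36}
    - {"dx": 8, "dy": 0, "dz": 0, "twist": 0, "hand": 36}
    - {"dx": 4, "dy": 0, "dz": 0, "twist": 0, "hand": 36}
    - {"dx": 0, "dy": 0, "dz": 0, "twist": 0, "hand": 36}
    - {"dx": 0, "dy": 0, "dz": 0, "twist": 0, "hand": 36}
    - {"dx": 0, "dy": 0, "dz": 0, "twist": 0, "hand": 36}
    - {"dx": 0, "dy": 0, "dz": 0, "twist": 0, "hand": 36}

```text
t: 5.3
eef_pos: [0.5694, -0.0464, 0.0826]
orientation: [[-0.001, -0.994, 0.108], [0.004, 0.108, 0.994], [-1.0, 0.001, 0.004]]
ft_force: [0.2, 0.6, -0.5]
finger_gap: 0.0434
```

Run:
```python
from h import *
from cell import arm
import cv2
s=st()
c=arm.camera("wrist")
np.savez("w3.npz",p=s["eef_pos"],R=s["orientation"],**c)
a=cv2.resize(c["image"][130:360,170:340,::-1],None,fx=2.6,fy=2.6,interpolation=cv2.INTER_CUBIC)
cv2.imwrite("pics/w3.png",a)
```

```text
t 5.3 p [569.4 -46.4  82.6] F [ 0.2  0.6 -0.5] gap 43.4 j [-0.083  0.133 -0.061  1.378  0.004  0.025]
[[-0.001, -0.994, 0.108], [0.004, 0.108, 0.994], [-1.0, 0.001, 0.004]]
```

View pics/w3.png

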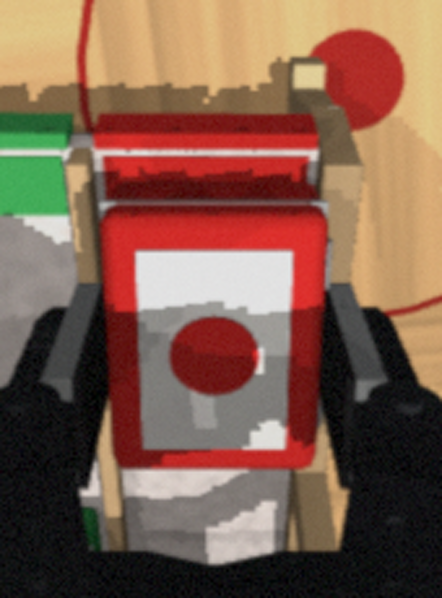

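Emit:
apply_moves:
  motion:
    - {"dx": 0, "dy": 0, "dz": -1.4, "twist": 0, "hand": 36}
    - {"dx": 2, "dy": 0, "dz": 0, "twist": 0, "hand": 36}
    - {"dx": 2, "dy": 0, "dz": 0, "twist": 0, "hand": 36}
    - {"dx": 2, "dy": 0, "dz": 0, "twist": 0, "hand": 36}
    - {"dx": 1.5, "dy": 0, "dz": 0, "twist": 0, "hand": 36}
    - {"dx": 1, "dy": 0, "dz": 0, "twist": 0, "hand": 36}
    - {"dx": 1, "dy": 0, "dz": 0, "twist": 0, "hand": 36}
    - {"dx": 1, "dy": 0, "dz": 0, "twist": 0, "hand": 36}
    - {"dx": 0, "dy": 0, "dz": 0, "twist": 0, "hand": 36}
    - {"dx": 0, "dy": 0, "dz": 0, "twist": 0, "hand": 36}

```text
t: 6.18
eef_pos: [0.5708, -0.0482, 0.0745]
orientation: [[0.005, -0.994, 0.108], [0.003, 0.108, 0.994], [-1.0, -0.004, 0.004]]
ft_force: [0.0, 0.3, -1.2]
finger_gap: 0.0434
```

Emit:
apply_moves:
  motion:
    - {"dx": 1, "dy": 0, "dz": 0, "twist": 0, "hand": 36}
    - {"dx": 1, "dy": 0, "dz": 0, "twist": 0, "hand": 36}
    - {"dx": 1, "dy": 0, "dz": 0, "twist": 0, "hand": 36}
    - {"dx": 1, "dy": 0, "dz": 0, "twist": 0, "hand": 36}
    - {"dx": 1, "dy": 0, "dz": 0, "twist": 0, "hand": 36}
    - {"dx": 0, "dy": 0, "dz": 0, "twist": 0, "hand": 36}
    - {"dx": 0, "dy": 0, "dz": 0, "twist": 0, "hand": 36}
    - {"dx": 0, "dy": 0, "dz": 0, "twist": 0, "hand": 36}
    - {"dx": 0, "dy": 0, "dz": 0, "twist": 0, "hand": 36}
    - {"dx": 0, "dy": 0, "dz": 0, "twist": 0, "hand": 36}

```text
t: 7.02
eef_pos: [0.5722, -0.0483, 0.0727]
orientation: [[0.01, -0.994, 0.108], [0.003, 0.108, 0.994], [-1.0, -0.01, 0.004]]
ft_force: [0.1, -0.9, 2.4]
finger_gap: 0.0435
```

Emit:
apply_moves:
  motion:
    - {"dx": 2.5, "dy": 0, "dz": 0, "twist": 0, "hand": 36}
    - {"dx": 2.5, "dy": 0, "dz": 0, "twist": 0, "hand": 36}
    - {"dx": 2.5, "dy": 0, "dz": 0, "twist": 0, "hand": 36}
    - {"dx": 2.5, "dy": 0, "dz": 0, "twist": 0, "hand": 36}
    - {"dx": 2, "dy": 0, "dz": 0, "twist": 0, "hand": 36}
    - {"dx": 2, "dy": 0, "dz": 0, "twist": 0, "hand": 36}
    - {"dx": 2, "dy": 0, "dz": 0, "twist": 0, "hand": 36}
    - {"dx": 2, "dy": 0, "dz": 0, "twist": 0, "hand": 36}
    - {"dx": 2, "dy": 0, "dz": 0, "twist": 0, "hand": 36}
    - {"dx": 2, "dy": 0, "dz": 0, "twist": 0, "hand": 36}

```text
t: 7.85
eef_pos: [0.5775, -0.0488, 0.0673]
orientation: [[0.03, -0.994, 0.108], [0.0, 0.108, 0.994], [-1.0, -0.03, 0.004]]
ft_force: [-5.0, 1.3, 16.0]
finger_gap: 0.0434
```

Run:
```python
from h import *
from cell import arm
import cv2
s=st()
c=arm.camera("wrist")
np.savez("w4.npz",p=s["eef_pos"],R=s["orientation"],**c)
a=cv2.resize(c["image"][130:360,170:340,::-1],None,fx=2,fy=2,interpolation=cv2.INTER_CUBIC)
d=arm.camera("scene");np.savez("s4.npz",**d)
b=cv2.resize(d["image"][160:310,150:330,::-1],None,fx=2.5,fy=2.5,interpolation=cv2.INTER_CUBIC)
h=max(a.shape[0],b.shape[0]);o=np.zeros((h,a.shape[1]+b.shape[1],3),np.uint8);o[:a.shape[0],:a.shape[1]]=a;o[:b.shape[0],a.shape[1]:]=b
cv2.imwrite("pics/w4.png",o)
```

```text
t 7.85 p [577.5 -48.8  67.3] F [-5.   1.3 16. ] gap 43.4 j [-0.086  0.127 -0.098  1.317  0.003  0.022]
[[0.03, -0.994, 0.108], [0.0, 0.108, 0.994], [-1.0, -0.03, 0.004]]
```

Emit:
apply_moves:
  motion:
    - {"dx": 0, "dy": 0, "dz": 0, "twist": 0, "hand": 36}
    - {"dx": 0, "dy": 0, "dz": 0, "twist": 0, "hand": 46}
    - {"dx": 0, "dy": 0, "dz": 0, "twist": 0, "hand": 50}
    - {"dx": 0, "dy": 0, "dz": 0, "twist": 0, "hand": 54}
    - {"dx": 0, "dy": 0, "dz": 0, "twist": 0, "hand": 58}
    - {"dx": -2, "dy": 0, "dz": 0, "twist": 0, "hand": 62}
    - {"dx": -8, "dy": 0, "dz": 0, "twist": 0, "hand": 64}
    - {"dx": -25, "dy": 0, "dz": 0, "twist": 0, "hand": 64}
    - {"dx": -30, "dy": 0, "dz": 0, "twist": 0, "hand": 64}
    - {"dx": -8, "dy": 0, "dz": 0, "twist": 0, "hand": 64}

```text
t: 8.78
eef_pos: [0.5728, -0.0486, 0.1396]
orientation: [[0.022, -0.994, 0.108], [0.001, 0.108, 0.994], [-1.0, -0.022, 0.003]]
ft_force: [0.6, -0.2, 0.4]
finger_gap: 0.0639
```

Run:
```python
from h import *
from cell import arm
import cv2
s=st()
c=arm.camera("wrist")
np.savez("w5.npz",p=s["eef_pos"],R=s["orientation"],**c)
cv2.imwrite("pics/w5.png",cv2.resize(c["image"][:,:,::-1],None,fx=1.5,fy=1.5,interpolation=cv2.INTER_CUBIC))
plan([.555,.170,.14],.26+np.pi/2,8)
```

```text
t 8.78 p [572.8 -48.6 139.6] F [ 0.6 -0.2  0.4] gap 63.9 j [-0.086  0.109  0.022  1.463  0.003  0.022]
[[0.022, -0.994, 0.108], [0.001, 0.108, 0.994], [-1.0, -0.022, 0.003]]
[-0.1, 5.2, 26.9] -0.046
[-0.1, 4.0, 27.1] -0.046
[-0.1, 2.7, 27.3] -0.046
[-0.1, 1.4, 27.4] -0.046
[-0.1, 0.2, 27.4] -0.046
[-0.1, -1.1, 27.4] -0.046
[-0.1, -2.3, 27.3] -0.046
[-0.1, -3.6, 27.2] -0.046
```

View pics/w5.png

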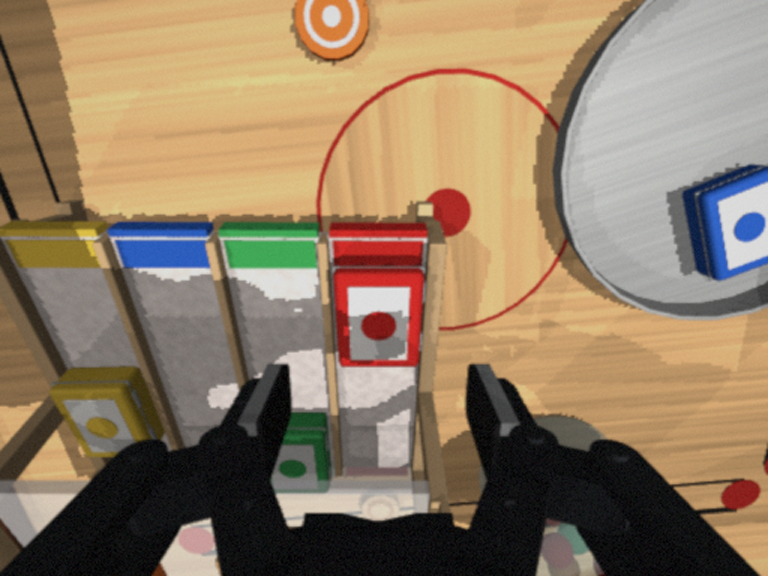

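Emit:
apply_moves:
  motion:
    - {"dx": 0, "dy": 4.4, "dz": 27.8, "twist": -0.046, "hand": 70}
    - {"dx": 0, "dy": 3, "dz": 28, "twist": -0.046, "hand": 70}
    - {"dx": 0, "dy": 2, "dz": 28, "twist": -0.046, "hand": 70}
    - {"dx": 0, "dy": 0.5, "dz": 28, "twist": -0.046, "hand": 70}
    - {"dx": 0, "dy": -1, "dz": 28, "twist": -0.046, "hand": 70}
    - {"dx": 0, "dy": -2, "dz": 28, "twist": -0.046, "hand": 70}
    - {"dx": 0, "dy": -3.5, "dz": 28, "twist": -0.046, "hand": 70}
    - {"dx": 0, "dy": -4.5, "dz": 24, "twist": -0.046, "hand": 70}
    - {"dx": 0, "dy": 0, "dz": 0, "twist": 0, "hand": 70}
    - {"dx": 0, "dy": 0, "dz": 0, "twist": 0, "hand": 70}

```text
t: 9.67
eef_pos: [0.5614, 0.1807, 0.1362]
orientation: [[0.022, -0.962, -0.271], [-0.0, -0.271, 0.963], [-1.0, -0.021, -0.006]]
ft_force: [0.4, -0.7, -0.1]
finger_gap: 0.0701
```

Run:
```python
from h import *
from cell import arm
import cv2
s=st()
c=arm.camera("wrist")
np.savez("w6.npz",p=s["eef_pos"],R=s["orientation"],**c)
c=wcam("w6.npz");im=c["image"]
hsv=cv2.cvtColor(im,cv2.COLOR_RGB2HSV);m=cv2.inRange(hsv,(105,140,60),(125,255,255))
n,l,stt,ce=cv2.connectedComponentsWithStats(m)
for i in range(1,n):
    if stt[i,4]>60: print(stt[i],ce[i],ray(c,ce[i],.026))
# lid panel dot = compact comp; outer ring min-area rect
k=max(range(1,n),key=lambda i:stt[i,4]);pts=np.argwhere(l==k)[:,::-1].astype(np.float32)
W=ray(c,pts,.026)[:,:2].astype(np.float32)*1000;print(cv2.minAreaRect(W))
c5=wcam("w5.npz");print(ray(c5,(np.array([(749,227)])+.5)/1.5-.5,.026))
plan([.562,.176,.012],1.83,1)
```

```text
t 9.67 p [561.4 180.7 136.2] F [ 0.4 -0.7 -0.1] gap 70.1 j [ 0.315  0.146  0.057  1.461 -0.007  0.041]
[[0.022, -0.962, -0.271], [-0.0, -0.271, 0.963], [-1.0, -0.021, -0.006]]
[ 224  154   48   63 1171] [248.36122972 182.11699402] [[0.55699146 0.1758275  0.026     ]]
[240 181  18  17 238] [248.5       188.9789916] [[0.56341668 0.17774494 0.026     ]]
((560.81982421875, 176.71539306640625), (61.165924072265625, 42.322383880615234), 17.06464385986328)
[[0.56327761 0.1776522  0.026     ]]
[124.1, 3.1, -3.7] 0.0143
```

Emit:
apply_moves:
  motion:
    - {"dx": 8, "dy": 1.2, "dz": -1.4, "twist": 0, "hand": 70}
    - {"dx": 22, "dy": 1.2, "dz": -1.4, "twist": 0, "hand": 70}
    - {"dx": 22, "dy": 0, "dz": 0, "twist": 0, "hand": 70}
    - {"dx": 22, "dy": 0, "dz": 0, "twist": 0, "hand": 70}
    - {"dx": 22, "dy": 0, "dz": 0, "twist": 0, "hand": 70}
    - {"dx": 14, "dy": 0, "dz": 0, "twist": 0, "hand": 70}
    - {"dx": 8, "dy": 0, "dz": 0, "twist": 0, "hand": 70}
    - {"dx": 4, "dy": 0, "dz": 0, "twist": 0, "hand": 64}
    - {"dx": 0, "dy": 0, "dz": 0, "twist": 0, "hand": 60}
    - {"dx": 0, "dy": 0, "dz": 0, "twist": 0, "hand": 56}

```text
t: 10.55
eef_pos: [0.5627, 0.1656, 0.0056]
orientation: [[0.021, -0.967, -0.254], [-0.002, -0.254, 0.967], [-1.0, -0.02, -0.007]]
ft_force: [-0.0, 0.4, -0.5]
finger_gap: 0.056
```

Emit:
apply_moves:
  motion:
    - {"dx": -2, "dy": 0, "dz": 0, "twist": 0, "hand": 62}
    - {"dx": -2, "dy": 0, "dz": 2, "twist": 0, "hand": 62}
    - {"dx": -2, "dy": 0, "dz": 2, "twist": 0, "hand": 60}
    - {"dx": 0, "dy": 0, "dz": 0, "twist": 0, "hand": 56}
    - {"dx": 0, "dy": 0, "dz": 0, "twist": 0, "hand": 50}
    - {"dx": 0, "dy": 0, "dz": 0, "twist": 0, "hand": 44}
    - {"dx": 0, "dy": 0, "dz": 0, "twist": 0, "hand": 36}
    - {"dx": 0, "dy": 0, "dz": 0, "twist": 0, "hand": 36}
    - {"dx": 0, "dy": 0, "dz": 0, "twist": 0, "hand": 36}
    - {"dx": 0, "dy": 0, "dz": 0, "twist": 0, "hand": 36}
  force: 25

```text
t: 11.38
eef_pos: [0.564, 0.1707, 0.0171]
orientation: [[0.028, -0.967, -0.254], [0.0, -0.254, 0.967], [-1.0, -0.027, -0.007]]
ft_force: [-0.1, 0.1, 1.7]
finger_gap: 0.0431
```

Run:
```python
from h import *
from cell import arm
s=st()
import cv2
p=np.load("rack.npy")
# rack from w5 using lane-centre of strips at x=-185
c=wcam("w5.npz");px=lambda l:(np.array(l,float)+.5)/1.5-.5
u=px([(379.5,240),(271,240),(163,240)])
X=np.array([[-185,y,0] for y in (82.5,27.5,-27.5)])/1e3
f=lambda p:(proj(c,X@rackT(p)[:3,:3].T+rackT(p)[:3,3])-u).ravel()
r=least_squares(f,p);print("rack5",r.x,np.round(r.fun,1))
c=arm.camera("wrist");cv2.imwrite("pics/w7.png",c["image"][:,:,::-1])
d=arm.camera("top")["image"].astype(int);d0=np.load("top0.npz")["image"].astype(int)
a=cv2.resize(c["image"][:,:,::-1],(400,300));b=cv2.resize(d[100:270,145:385,::-1].astype(np.uint8),(424,300));cv2.imwrite("pics/w7.png",np.hstack([a,b[:,:400]]))
```

```text
t 11.38 p [564.  170.7  17.1] F [-0.1  0.1  1.7] gap 43.1 j [ 0.298  0.176 -0.141  1.227 -0.008  0.041]
[[0.028, -0.967, -0.254], [0.0, -0.254, 0.967], [-1.0, -0.027, -0.007]]
rack5 [ 0.70841762 -0.1443381  -0.10697294] [ 0.3 -0.   0.1  0.  -0.5  0.1]
```

View pics/w7.png

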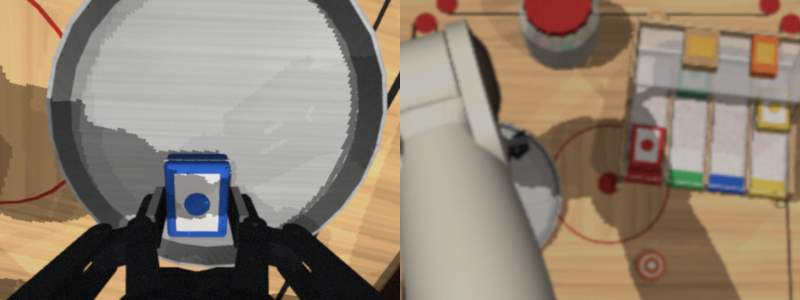

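Emit:
apply_moves:
  motion:
    - {"dx": 0, "dy": 0, "dz": 0, "twist": 0, "hand": 50}
    - {"dx": 0, "dy": 0, "dz": 0, "twist": 0, "hand": 50}
    - {"dx": 3.5, "dy": 0, "dz": 0, "twist": 0, "hand": 50}
    - {"dx": 0, "dy": 0, "dz": 0, "twist": 0, "hand": 50}
    - {"dx": 0, "dy": 0, "dz": 0, "twist": 0, "hand": 44}
    - {"dx": 0, "dy": 0, "dz": 0, "twist": 0, "hand": 36}
    - {"dx": 0, "dy": 0, "dz": 0, "twist": 0, "hand": 36}
    - {"dx": 0, "dy": 0, "dz": 0, "twist": 0, "hand": 36}
    - {"dx": 0, "dy": 0, "dz": 0, "twist": 0, "hand": 36}
    - {"dx": 0, "dy": 0, "dz": 0, "twist": 0, "hand": 36}
  force: 25

```text
t: 12.32
eef_pos: [0.564, 0.1705, 0.0129]
orientation: [[0.028, -0.967, -0.253], [0.0, -0.253, 0.967], [-1.0, -0.027, -0.007]]
ft_force: [-0.5, 0.4, 1.0]
finger_gap: 0.0434
```

Emit:
apply_moves:
  motion:
    - {"dx": -15, "dy": 0, "dz": 0, "twist": 0, "hand": 36}
    - {"dx": -30, "dy": 0, "dz": 0, "twist": 0, "hand": 36}
    - {"dx": -35, "dy": 0, "dz": 0, "twist": 0, "hand": 36}
    - {"dx": -30, "dy": 0, "dz": 0, "twist": 0, "hand": 36}
    - {"dx": 0, "dy": 8.5, "dz": -31.5, "twist": 0.0364, "hand": 36}
    - {"dx": 0, "dy": 7.5, "dz": -32, "twist": 0.0364, "hand": 36}
    - {"dx": 0, "dy": 6.5, "dz": -32, "twist": 0.0364, "hand": 36}
    - {"dx": 0, "dy": 5, "dz": -32, "twist": 0.0364, "hand": 36}
    - {"dx": 0, "dy": 4, "dz": -32, "twist": 0.0364, "hand": 36}
    - {"dx": 0, "dy": 3, "dz": -32, "twist": 0.0364, "hand": 36}

```text
t: 13.15
eef_pos: [0.5565, -0.0263, 0.1255]
orientation: [[0.024, -0.999, -0.04], [-0.001, -0.04, 0.999], [-1.0, -0.024, -0.002]]
ft_force: [1.2, 0.6, -1.9]
finger_gap: 0.0432
```

Emit:
apply_moves:
  motion:
    - {"dx": 0, "dy": 1.5, "dz": -32, "twist": 0.0364, "hand": 36}
    - {"dx": 0, "dy": 0, "dz": -32, "twist": 0.0364, "hand": 36}
    - {"dx": 0, "dy": -1, "dz": -30, "twist": 0.0364, "hand": 36}
    - {"dx": 0, "dy": 0, "dz": -15, "twist": 0.0364, "hand": 36}
    - {"dx": 0, "dy": 0, "dz": 0, "twist": 0, "hand": 36}
    - {"dx": 0, "dy": 0, "dz": 0, "twist": 0, "hand": 36}
    - {"dx": 0, "dy": 0, "dz": 0, "twist": 0, "hand": 36}
    - {"dx": 0, "dy": 0, "dz": 0, "twist": 0, "hand": 36}
    - {"dx": 0, "dy": 0, "dz": 0, "twist": 0, "hand": 36}
    - {"dx": 0, "dy": 0, "dz": 0, "twist": 0, "hand": 36}

```text
t: 13.98
eef_pos: [0.5527, -0.1442, 0.1238]
orientation: [[0.021, -0.993, 0.117], [-0.001, 0.117, 0.993], [-1.0, -0.021, 0.001]]
ft_force: [0.3, 0.0, -1.7]
finger_gap: 0.0431
```

Run:
```python
from h import *
s=st()
plan([.560,-.157,.1],1.463,1)
```

```text
t 13.98 p [ 552.7 -144.2  123.8] F [ 0.3  0.  -1.7] gap 43.1 j [-0.257  0.102 -0.016  1.432  0.004 -0.14 ]
[[0.021, -0.993, 0.117], [-0.001, 0.117, 0.993], [-1.0, -0.021, 0.001]]
[23.9, -8.3, -11.9] -0.0092
```

Emit:
apply_moves:
  motion:
    - {"dx": 0, "dy": -4, "dz": -5.5, "twist": -0.009, "hand": 36}
    - {"dx": 0, "dy": -4, "dz": -5.5, "twist": 0, "hand": 36}
    - {"dx": 6, "dy": 0, "dz": 0, "twist": 0, "hand": 36}
    - {"dx": 8, "dy": 0, "dz": 0, "twist": 0, "hand": 36}
    - {"dx": 8, "dy": 0, "dz": 0, "twist": 0, "hand": 36}
    - {"dx": 6, "dy": 0, "dz": 0, "twist": 0, "hand": 36}
    - {"dx": 3, "dy": 0, "dz": 0, "twist": 0, "hand": 36}
    - {"dx": 0, "dy": 0, "dz": 0, "twist": 0, "hand": 36}
    - {"dx": 0, "dy": 0, "dz": 0, "twist": 0, "hand": 36}
    - {"dx": 0, "dy": 0, "dz": 0, "twist": 0, "hand": 36}

```text
t: 14.82
eef_pos: [0.5605, -0.1551, 0.088]
orientation: [[0.019, -0.994, 0.103], [-0.001, 0.103, 0.995], [-1.0, -0.019, 0.001]]
ft_force: [-0.1, 0.3, -0.6]
finger_gap: 0.0433
```

Run:
```python
from h import *
from cell import arm
import cv2
s=st()
c=arm.camera("wrist")
np.savez("w8.npz",p=s["eef_pos"],R=s["orientation"],**c)
cv2.imwrite("pics/w8.png",cv2.resize(c["image"][130:360,130:380,::-1],None,fx=2.6,fy=2.6,interpolation=cv2.INTER_CUBIC))
```

```text
t 14.82 p [ 560.5 -155.1   88. ] F [-0.1  0.3 -0.6] gap 43.3 j [-0.272  0.136 -0.047  1.369  0.005 -0.169]
[[0.019, -0.994, 0.103], [-0.001, 0.103, 0.995], [-1.0, -0.019, 0.001]]
```

View pics/w8.png

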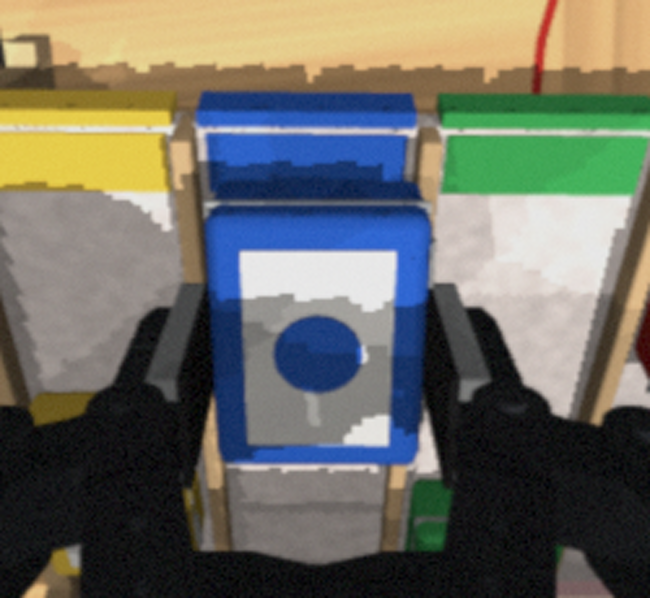

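Emit:
apply_moves:
  motion:
    - {"dx": 0, "dy": 0, "dz": -2.2, "twist": 0, "hand": 36}
    - {"dx": 0, "dy": 0, "dz": 0, "twist": 0, "hand": 36}
    - {"dx": 3, "dy": 0, "dz": 0, "twist": 0, "hand": 36}
    - {"dx": 3, "dy": 0, "dz": 0, "twist": 0, "hand": 36}
    - {"dx": 3, "dy": 0, "dz": 0, "twist": 0, "hand": 36}
    - {"dx": 1, "dy": 0, "dz": 0, "twist": 0, "hand": 36}
    - {"dx": 1, "dy": 0, "dz": 0, "twist": 0, "hand": 36}
    - {"dx": 1.5, "dy": 0, "dz": 0, "twist": 0, "hand": 36}
    - {"dx": 1.5, "dy": 0, "dz": 0, "twist": 0, "hand": 36}
    - {"dx": 2, "dy": 0, "dz": 0, "twist": 0, "hand": 36}

```text
t: 15.7
eef_pos: [0.5624, -0.1579, 0.0735]
orientation: [[0.024, -0.994, 0.103], [-0.002, 0.103, 0.995], [-1.0, -0.024, 0.001]]
ft_force: [1.3, 2.0, 8.1]
finger_gap: 0.0438
```

Emit:
apply_moves:
  motion:
    - {"dx": 2, "dy": 0, "dz": 0, "twist": 0, "hand": 36}
    - {"dx": 2, "dy": 0, "dz": 0, "twist": 0, "hand": 36}
    - {"dx": 2, "dy": 0, "dz": 0, "twist": 0, "hand": 36}
    - {"dx": 2, "dy": 0, "dz": 0, "twist": 0, "hand": 36}
    - {"dx": 2, "dy": 0, "dz": 0, "twist": 0, "hand": 36}
    - {"dx": 2, "dy": 0, "dz": 0, "twist": 0, "hand": 36}
    - {"dx": 2, "dy": 0, "dz": 0, "twist": 0, "hand": 36}
    - {"dx": 2, "dy": 0, "dz": 0, "twist": 0, "hand": 36}
    - {"dx": 2, "dy": 0, "dz": 0, "twist": 0, "hand": 36}
    - {"dx": 2, "dy": 0, "dz": 0, "twist": 0, "hand": 36}

```text
t: 16.53
eef_pos: [0.5689, -0.1587, 0.0674]
orientation: [[0.045, -0.994, 0.102], [-0.006, 0.102, 0.995], [-0.999, -0.045, -0.001]]
ft_force: [-2.0, 1.1, 10.0]
finger_gap: 0.0434
```

Emit:
apply_moves:
  motion:
    - {"dx": 0, "dy": 0, "dz": 0, "twist": 0, "hand": 36}
    - {"dx": 0, "dy": 0, "dz": 0, "twist": 0, "hand": 46}
    - {"dx": 0, "dy": 0, "dz": 0, "twist": 0, "hand": 50}
    - {"dx": 0, "dy": 0, "dz": 0, "twist": 0, "hand": 54}
    - {"dx": 0, "dy": 0, "dz": 0, "twist": 0, "hand": 58}
    - {"dx": -2, "dy": 0, "dz": 0, "twist": 0, "hand": 62}
    - {"dx": -8, "dy": 0, "dz": 0, "twist": 0, "hand": 64}
    - {"dx": -25, "dy": 0, "dz": 0, "twist": 0, "hand": 64}
    - {"dx": -35, "dy": 0, "dz": 0, "twist": 0, "hand": 64}
    - {"dx": -35, "dy": 0, "dz": 0, "twist": 0, "hand": 64}

```text
t: 17.37
eef_pos: [0.5605, -0.157, 0.1686]
orientation: [[0.032, -0.994, 0.102], [-0.003, 0.102, 0.995], [-0.999, -0.032, 0.001]]
ft_force: [0.9, -0.1, 0.5]
finger_gap: 0.0639
```

Emit:
apply_moves:
  motion:
    - {"dx": -35, "dy": 0, "dz": 10, "twist": 0, "hand": 0}
    - {"dx": -30, "dy": 0, "dz": 20, "twist": 0, "hand": 0}
    - {"dx": -10, "dy": -10, "dz": 30, "twist": 0, "hand": 0}
    - {"dx": 0, "dy": -30, "dz": 15, "twist": 0, "hand": 0}
    - {"dx": 0, "dy": -30, "dz": 0, "twist": 0, "hand": 0}
    - {"dx": 0, "dy": -30, "dz": 0, "twist": 0, "hand": 0}
    - {"dx": 0, "dy": -30, "dz": 0, "twist": 0, "hand": 0}
    - {"dx": 0, "dy": -30, "dz": 0, "twist": 0, "hand": 0}
    - {"dx": 0, "dy": -30, "dz": 0, "twist": 0, "hand": 0}
    - {"dx": 0, "dy": 0, "dz": 0, "twist": 0, "hand": 0}

```text
t: 18.2
eef_pos: [0.7521, -0.0977, 0.273]
orientation: [[0.051, -0.993, 0.103], [-0.005, 0.103, 0.995], [-0.999, -0.052, -0.0]]
ft_force: [0.2, -0.6, -1.6]
finger_gap: 0.0002
```

Run:
```python
from h import *
s=st()
```

```text
t 18.2 p [752.1 -97.7 273. ] F [ 0.2 -0.6 -1.6] gap 0.2 j [-1.300e-01  6.730e-01  1.026e+00  1.872e+00  1.000e-03 -2.600e-02]
[[0.051, -0.993, 0.103], [-0.005, 0.103, 0.995], [-0.999, -0.052, -0.0]]
```

Emit:
apply_moves:
  motion:
    - {"dx": 0, "dy": -38, "dz": 3, "twist": 0, "hand": 0}
    - {"dx": 0, "dy": -38, "dz": 3, "twist": 0, "hand": 0}
    - {"dx": 0, "dy": -38, "dz": 3, "twist": 0, "hand": 0}
    - {"dx": 0, "dy": -38, "dz": 3, "twist": 0, "hand": 0}
    - {"dx": 0, "dy": -38, "dz": 3, "twist": 0, "hand": 0}
    - {"dx": 0, "dy": -38, "dz": 0, "twist": 0, "hand": 0}
    - {"dx": 0, "dy": -38, "dz": 0, "twist": 0, "hand": 0}
    - {"dx": 0, "dy": -38, "dz": 0, "twist": 0, "hand": 0}
    - {"dx": 0, "dy": -38, "dz": 0, "twist": 0, "hand": 0}
    - {"dx": 0, "dy": -38, "dz": 0, "twist": 0, "hand": 0}

```text
t: 19.03
eef_pos: [0.9259, -0.0998, 0.1918]
orientation: [[0.262, -0.96, 0.104], [-0.029, 0.1, 0.995], [-0.965, -0.263, -0.002]]
ft_force: [-0.7, 1.4, -0.7]
finger_gap: -0.0001
```

Run:
```python
from h import *
s=st()
```

```text
t 19.03 p [925.9 -99.8 191.8] F [-0.7  1.4 -0.7] gap -0.1 j [-1.070e-01  9.230e-01  1.232e+00  1.614e+00 -1.000e-03 -4.000e-03]
[[0.262, -0.96, 0.104], [-0.029, 0.1, 0.995], [-0.965, -0.263, -0.002]]
```

Emit:
apply_moves:
  motion:
    - {"dx": -5, "dy": -38, "dz": 0, "twist": 0, "hand": 0}
    - {"dx": -5, "dy": -38, "dz": 0, "twist": 0, "hand": 0}
    - {"dx": -5, "dy": -38, "dz": 0, "twist": 0, "hand": 0}
    - {"dx": -5, "dy": -38, "dz": 0, "twist": 0, "hand": 0}
    - {"dx": -5, "dy": -38, "dz": 0, "twist": 0, "hand": 0}
    - {"dx": -5, "dy": -38, "dz": 0, "twist": 0, "hand": 0}
    - {"dx": -5, "dy": -38, "dz": 0, "twist": 0, "hand": 0}
    - {"dx": -5, "dy": -38, "dz": 0, "twist": 0, "hand": 0}
    - {"dx": -5, "dy": -38, "dz": 0, "twist": 0, "hand": 0}
    - {"dx": -5, "dy": -38, "dz": 0, "twist": 0, "hand": 0}

```text
t: 19.87
eef_pos: [1.0312, -0.1105, 0.2654]
orientation: [[0.535, -0.838, 0.105], [-0.058, 0.087, 0.995], [-0.843, -0.538, -0.002]]
ft_force: [1.0, -0.3, -0.4]
finger_gap: 0.0003
```

Run:
```python
from h import *
s=st()
```

```text
t 19.87 p [1031.2 -110.5  265.4] F [ 1.  -0.3 -0.4] gap 0.3 j [-1.060e-01  8.970e-01  1.233e+00  1.339e+00 -1.000e-03 -3.000e-03]
[[0.535, -0.838, 0.105], [-0.058, 0.087, 0.995], [-0.843, -0.538, -0.002]]
```

```bash
cat >> h.py <<'E'
RK=np.array([.7080,-.1447,-.108])
def W(x,y,z):
    T=rackT(RK);return T[:3,:3]@(np.array([x,y,z])/1e3)+T[:3,3]
def inrack(P):
    T=rackT(RK);return (T[:3,:3].T@(np.array(P)-T[:3,3]))*1e3
def go(tgt,lab=""):
    from cell import arm
    s=arm.read_state();R=np.array(s["orientation"]);print(lab,"tool d mm",np.round(R.T@(np.array(tgt)-s["eef_pos"])*1e3,1))
E
python3 - <<'E'
from h import *
from cell import arm
s=arm.read_state();R=np.array(s["orientation"])
c=wcam("w5.npz");px=lambda l:(np.array(l,float)+.5)/1.5-.5
q=px([(379,326)])
v=least_squares(lambda v:(proj(c,W(v[0],v[1],22)[None])-q).ravel(),[-140,82]);print("red lid",v.x)
print("tcp release red",inrack([.5775,-.0488,.0673]),"blue",inrack([.5689,-.1587,.0674]))
T=rackT(RK);print("tool axes in rack\n",np.round(T[:3,:3].T@R,3))
print("lane unit in tool",np.round(R.T@T[:3,0],3),"normal",np.round(R.T@T[:3,2],3),"y",np.round(R.T@T[:3,1],3))
go([.53,-.03,.265],"back");print(W(-215,82.5,45),W(-185,82.5,9));
E
```

```text
red lid [-146.99014785   82.22512694]
tcp release red [-144.77083402   81.27463738    7.36131348] blue [-141.56740988  -28.91204404    8.14445636]
tool axes in rack
 [[ 0.702 -0.713 -0.003]
 [-0.    -0.004  1.   ]
 [-0.713 -0.702 -0.003]]
lane unit in tool [ 0.702 -0.713 -0.003] normal [-0.713 -0.702 -0.003] y [-0.    -0.004  1.   ]
back tool d mm [-272.5  427.5   27.7]
[ 0.51711776 -0.0410207   0.11871766] [ 0.53885    -0.04337695  0.07726699]
```

Emit:
apply_moves:
  motion:
    - {"dx": -16, "dy": 24, "dz": 2, "twist": 0, "hand": 0}
    - {"dx": -21, "dy": 33, "dz": 2, "twist": 0, "hand": 0}
    - {"dx": -21, "dy": 33, "dz": 2, "twist": 0, "hand": 0}
    - {"dx": -21, "dy": 33, "dz": 2, "twist": 0, "hand": 0}
    - {"dx": -21, "dy": 33, "dz": 2, "twist": 0, "hand": 0}
    - {"dx": -21, "dy": 33, "dz": 2, "twist": 0, "hand": 0}
    - {"dx": -21, "dy": 33, "dz": 2, "twist": 0, "hand": 0}
    - {"dx": -21, "dy": 33, "dz": 2, "twist": 0, "hand": 0}
    - {"dx": -21, "dy": 33, "dz": 2, "twist": 0, "hand": 0}
    - {"dx": -21, "dy": 33, "dz": 2, "twist": 0, "hand": 0}

```text
t: 20.7
eef_pos: [0.6988, -0.0583, 0.2657]
orientation: [[0.544, -0.832, 0.105], [-0.06, 0.087, 0.994], [-0.837, -0.548, -0.002]]
ft_force: [-0.3, 0.7, 1.8]
finger_gap: -0.0
```

Run:
```python
from h import *
s=st();go([.47,-.036,.22],"a");go(W(-225,82.5,50),"pre");go(W(-192,82.5,10),"start");print(W(-225,82.5,50))
```

```text
t 20.7 p [698.8 -58.3 265.7] F [-0.3  0.7  1.8] gap -0.0 j [-0.076 -0.123 -0.1    1.015 -0.018  0.024]
[[0.544, -0.832, 0.105], [-0.06, 0.087, 0.994], [-0.837, -0.548, -0.002]]
a tool d mm [-87.6 217.4  -1.8]
pre tool d mm [ 12.5 236.7  -1.6]
start tool d mm [ 64.1 241.8  -1.5]
[ 0.50842677 -0.04007841  0.12568751]
```

Emit:
apply_moves:
  motion:
    - {"dx": -14, "dy": 36, "dz": 0, "twist": 0, "hand": 0}
    - {"dx": -14, "dy": 36, "dz": 0, "twist": 0, "hand": 0}
    - {"dx": -14, "dy": 36, "dz": 0, "twist": 0, "hand": 0}
    - {"dx": -14, "dy": 36, "dz": 0, "twist": 0, "hand": 0}
    - {"dx": -14, "dy": 36, "dz": 0, "twist": 0, "hand": 0}
    - {"dx": 0, "dy": 25, "dz": 0, "twist": 0, "hand": 0}
    - {"dx": 20, "dy": 10, "dz": 0, "twist": 0, "hand": 0}
    - {"dx": 20, "dy": 0, "dz": 0, "twist": 0, "hand": 0}
    - {"dx": 10, "dy": 0, "dz": 0, "twist": 0, "hand": 0}
    - {"dx": 0, "dy": 0, "dz": 0, "twist": 0, "hand": 0}

```text
t: 21.53
eef_pos: [0.4944, -0.0367, 0.1702]
orientation: [[0.57, -0.815, 0.105], [-0.061, 0.085, 0.995], [-0.82, -0.573, -0.001]]
ft_force: [0.0, 0.4, -0.4]
finger_gap: 0.0
```

Run:
```python
from h import *
s=st();go(W(-225,82.5,50),"pre");go(W(-192,82.5,10),"start");print(inrack(s["eef_pos"]))
```

```text
t 21.53 p [494.4 -36.7 170.2] F [ 0.   0.4 -0.4] gap 0.0 j [-0.058 -0.694 -0.688  0.967 -0.027  0.038]
[[0.57, -0.815, 0.105], [-0.061, 0.085, 0.995], [-0.82, -0.573, -0.001]]
pre tool d mm [44.7 13.7 -1.9]
start tool d mm [96.1 20.4 -1.9]
[-248.27438364   84.35504393   90.51918283]
```

Emit:
apply_moves:
  motion:
    - {"dx": 11, "dy": 3.4, "dz": -0.5, "twist": 0, "hand": 0}
    - {"dx": 11, "dy": 3.4, "dz": -0.5, "twist": 0, "hand": 0}
    - {"dx": 11, "dy": 3.4, "dz": -0.5, "twist": 0, "hand": 0}
    - {"dx": 11, "dy": 3.4, "dz": -0.4, "twist": 0, "hand": 0}
    - {"dx": 12, "dy": 1.5, "dz": 0, "twist": 0, "hand": 0}
    - {"dx": 11, "dy": 1.5, "dz": 0, "twist": 0, "hand": 0}
    - {"dx": 9, "dy": 1.5, "dz": 0, "twist": 0, "hand": 0}
    - {"dx": 5, "dy": 1, "dz": 0, "twist": 0, "hand": 0}
    - {"dx": 0, "dy": 0, "dz": 0, "twist": 0, "hand": 0}
    - {"dx": 0, "dy": 0, "dz": 0, "twist": 0, "hand": 0}

```text
t: 22.37
eef_pos: [0.5296, -0.0426, 0.0998]
orientation: [[0.578, -0.809, 0.105], [-0.062, 0.085, 0.994], [-0.814, -0.581, -0.0]]
ft_force: [0.8, -0.0, -0.2]
finger_gap: -0.0003
```

Run:
```python
from h import *
from cell import arm
import cv2
s=st();go(W(-192,82.5,10),"start");print(inrack(s["eef_pos"]))
R=np.array(s["orientation"]);T=rackT(RK);print("lane in tool",np.round(R.T@T[:3,0],3))
c=arm.camera("wrist");np.savez("w9.npz",p=s["eef_pos"],R=s["orientation"],**c)
d=arm.camera("scene")
a=cv2.resize(c["image"][:,:,::-1],(400,300));b=cv2.resize(d["image"][150:310,160:345,::-1],(400,346))
o=np.zeros((346,800,3),np.uint8);o[:300,:400]=a;o[:,400:]=b;cv2.imwrite("pics/w9.png",o)
```

```text
t 22.37 p [529.6 -42.6  99.8] F [ 0.8 -0.  -0.2] gap -0.3 j [-0.068 -0.593 -0.776  0.768 -0.022  0.03 ]
[[0.578, -0.809, 0.105], [-0.062, 0.085, 0.994], [-0.814, -0.581, -0.0]]
start tool d mm [17.9  9.6  0.2]
[-198.7516173    82.29481613   29.13857709]
lane in tool [ 0.737 -0.675 -0.002]
```

View pics/w9.png

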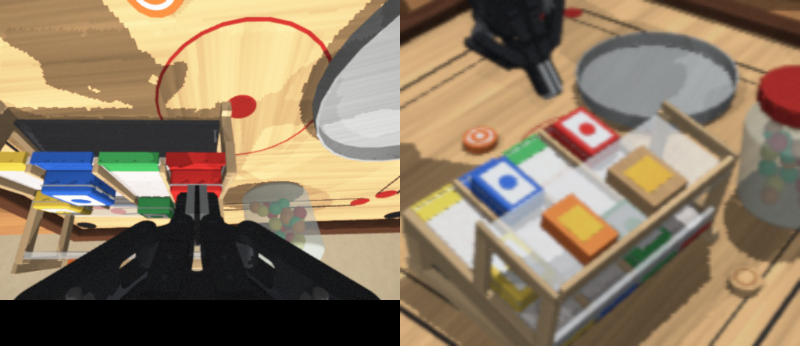

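Emit:
apply_moves:
  motion:
    - {"dx": 6, "dy": 3.2, "dz": 0, "twist": 0, "hand": 0}
    - {"dx": 6, "dy": 3.2, "dz": 0, "twist": 0, "hand": 0}
    - {"dx": 4, "dy": 2, "dz": 0, "twist": 0, "hand": 0}
    - {"dx": 0, "dy": 0, "dz": 0, "twist": 0, "hand": 0}
    - {"dx": 0, "dy": 0, "dz": 0, "twist": 0, "hand": 0}
    - {"dx": 0, "dy": 0, "dz": 0, "twist": 0, "hand": 0}
    - {"dx": 0, "dy": 0, "dz": 0, "twist": 0, "hand": 0}
    - {"dx": 0, "dy": 0, "dz": 0, "twist": 0, "hand": 0}
    - {"dx": 0, "dy": 0, "dz": 0, "twist": 0, "hand": 0}
    - {"dx": 0, "dy": 0, "dz": 0, "twist": 0, "hand": 0}

```text
t: 23.3
eef_pos: [0.5327, -0.0428, 0.0824]
orientation: [[0.58, -0.808, 0.105], [-0.062, 0.085, 0.994], [-0.812, -0.584, -0.0]]
ft_force: [0.6, -0.4, 0.5]
finger_gap: 0.0
```

Run:
```python
from h import *
s=st();go(W(-192,82.5,10),"start");print(inrack(s["eef_pos"]))
R=np.array(s["orientation"]);T=rackT(RK);print("lane in tool",np.round(R.T@T[:3,0],3),"n",np.round(R.T@T[:3,2],3))
```

```text
t 23.3 p [532.7 -42.8  82.4] F [ 0.6 -0.4  0.5] gap 0.0 j [-0.069 -0.579 -0.804  0.723 -0.022  0.03 ]
[[0.58, -0.808, 0.105], [-0.062, 0.085, 0.994], [-0.812, -0.584, -0.0]]
start tool d mm [2.  2.  0.1]
[-192.10666549   82.3897313    12.78186842]
lane in tool [ 0.74  -0.673 -0.002] n [-0.673 -0.74  -0.001]
```

Emit:
apply_moves:
  motion:
    - {"dx": 2.2, "dy": 2.4, "dz": 0, "twist": 0, "hand": 0}
    - {"dx": 0, "dy": 0, "dz": 0, "twist": 0, "hand": 0}
    - {"dx": 3, "dy": -2.7, "dz": 0, "twist": 0, "hand": 0}
    - {"dx": 3, "dy": -2.7, "dz": 0, "twist": 0, "hand": 0}
    - {"dx": 3.7, "dy": -3.4, "dz": 0, "twist": 0, "hand": 0}
    - {"dx": 4.4, "dy": -4, "dz": 0, "twist": 0, "hand": 0}
    - {"dx": 4.4, "dy": -4, "dz": 0, "twist": 0, "hand": 0}
    - {"dx": 4.4, "dy": -4, "dz": 0, "twist": 0, "hand": 0}
    - {"dx": 4.4, "dy": -4, "dz": 0, "twist": 0, "hand": 0}
    - {"dx": 4.4, "dy": -4, "dz": 0, "twist": 0, "hand": 0}

```text
t: 24.13
eef_pos: [0.578, -0.0476, 0.0696]
orientation: [[0.581, -0.807, 0.105], [-0.062, 0.085, 0.994], [-0.811, -0.584, -0.0]]
ft_force: [0.6, 0.2, -0.6]
finger_gap: 0.0
```

Run:
```python
from h import *
s=st();print(inrack(s["eef_pos"]))
R=np.array(s["orientation"]);T=rackT(RK);print("lane in tool",np.round(R.T@T[:3,0],3),"n",np.round(R.T@T[:3,2],3))
```

```text
t 24.13 p [578.  -47.6  69.6] F [ 0.6  0.2 -0.6] gap 0.0 j [-0.073 -0.432 -0.741  0.638 -0.019  0.026]
[[0.581, -0.807, 0.105], [-0.062, 0.085, 0.994], [-0.811, -0.584, -0.0]]
[-144.88080308   82.47908258    9.73928233]
lane in tool [ 0.74  -0.672 -0.002] n [-0.672 -0.74  -0.001]
```

Emit:
apply_moves:
  motion:
    - {"dx": 4.8, "dy": -4.2, "dz": 0, "twist": 0, "hand": 0}
    - {"dx": 4.8, "dy": -4.2, "dz": 0, "twist": 0, "hand": 0}
    - {"dx": 4.8, "dy": -4.3, "dz": 0, "twist": 0, "hand": 0}
    - {"dx": 4.8, "dy": -4.4, "dz": 0, "twist": 0, "hand": 0}
    - {"dx": 4.8, "dy": -4.4, "dz": 0, "twist": 0, "hand": 0}
    - {"dx": 4.4, "dy": -4, "dz": 0, "twist": 0, "hand": 0}
    - {"dx": 4.4, "dy": -4, "dz": 0, "twist": 0, "hand": 0}
    - {"dx": 3, "dy": -2.7, "dz": 0, "twist": 0, "hand": 0}
    - {"dx": 1.5, "dy": -1.3, "dz": 0, "twist": 0, "hand": 0}
    - {"dx": 1.5, "dy": -1.3, "dz": 0, "twist": 0, "hand": 0}

```text
t: 24.97
eef_pos: [0.6351, -0.0537, 0.0561]
orientation: [[0.58, -0.808, 0.105], [-0.062, 0.085, 0.994], [-0.812, -0.583, -0.0]]
ft_force: [-0.1, 0.1, -0.1]
finger_gap: 0.0
```

Run:
```python
from h import *
s=st();print(inrack(s["eef_pos"]))
R=np.array(s["orientation"]);T=rackT(RK);print("lane in tool",np.round(R.T@T[:3,0],3),"n",np.round(R.T@T[:3,2],3))
```

```text
t 24.97 p [635.1 -53.7  56.1] F [-0.1  0.1 -0.1] gap 0.0 j [-0.077 -0.258 -0.643  0.563 -0.017  0.023]
[[0.58, -0.808, 0.105], [-0.062, 0.085, 0.994], [-0.812, -0.583, -0.0]]
[-85.90718002  82.60107492   8.4474802 ]
lane in tool [ 0.739 -0.673 -0.002] n [-0.673 -0.739 -0.001]
```

Emit:
apply_moves:
  motion:
    - {"dx": 1.8, "dy": -1.8, "dz": 0, "twist": 0, "hand": 0}
    - {"dx": 1.5, "dy": -1.4, "dz": 0, "twist": 0, "hand": 0}
    - {"dx": 1.1, "dy": -1, "dz": 0, "twist": 0, "hand": 0}
    - {"dx": 1.1, "dy": -1, "dz": 0, "twist": 0, "hand": 0}
    - {"dx": 1.1, "dy": -1, "dz": 0, "twist": 0, "hand": 0}
    - {"dx": 1, "dy": -0.9, "dz": 0, "twist": 0, "hand": 0}
    - {"dx": 1, "dy": -0.9, "dz": 0, "twist": 0, "hand": 0}
    - {"dx": 1, "dy": -0.9, "dz": 0, "twist": 0, "hand": 0}
    - {"dx": 1, "dy": -0.9, "dz": 0, "twist": 0, "hand": 0}
    - {"dx": 1, "dy": -0.9, "dz": 0, "twist": 0, "hand": 0}

```text
t: 25.8
eef_pos: [0.6516, -0.0554, 0.0528]
orientation: [[0.58, -0.808, 0.105], [-0.062, 0.085, 0.994], [-0.812, -0.583, -0.0]]
ft_force: [-0.3, -0.1, -0.9]
finger_gap: 0.0002
```

Run:
```python
from h import *
s=st();print(inrack(s["eef_pos"]))
```

```text
t 25.8 p [651.6 -55.4  52.8] F [-0.3 -0.1 -0.9] gap 0.2 j [-0.078 -0.211 -0.612  0.547 -0.016  0.022]
[[0.58, -0.808, 0.105], [-0.062, 0.085, 0.994], [-0.812, -0.583, -0.0]]
[-68.98680833  82.67005557   8.62122977]
```

Emit:
apply_moves:
  motion:
    - {"dx": 0.9, "dy": -0.8, "dz": 0, "twist": 0, "hand": 0}
    - {"dx": 0.9, "dy": -0.8, "dz": 0, "twist": 0, "hand": 0}
    - {"dx": 0.9, "dy": -0.8, "dz": 0, "twist": 0, "hand": 0}
    - {"dx": 0.7, "dy": -0.7, "dz": 0, "twist": 0, "hand": 0}
    - {"dx": 0.7, "dy": -0.7, "dz": 0, "twist": 0, "hand": 0}
    - {"dx": 0.7, "dy": -0.7, "dz": 0, "twist": 0, "hand": 0}
    - {"dx": 0.7, "dy": -0.7, "dz": 0, "twist": 0, "hand": 0}
    - {"dx": 0.7, "dy": -0.7, "dz": 0, "twist": 0, "hand": 0}
    - {"dx": 0.7, "dy": -0.7, "dz": 0, "twist": 0, "hand": 0}
    - {"dx": 0.7, "dy": -0.7, "dz": 0, "twist": 0, "hand": 0}

```text
t: 26.63
eef_pos: [0.6567, -0.0558, 0.0521]
orientation: [[0.572, -0.814, 0.105], [-0.061, 0.086, 0.994], [-0.818, -0.575, -0.0]]
ft_force: [-18.1, 1.7, 11.5]
finger_gap: 0.0004
```

Run:
```python
from h import *
s=st();print(inrack(s["eef_pos"]))
```

```text
t 26.63 p [656.7 -55.8  52.1] F [-18.1   1.7  11.5] gap 0.4 j [-0.078 -0.19  -0.591  0.558 -0.016  0.022]
[[0.572, -0.814, 0.105], [-0.061, 0.086, 0.994], [-0.818, -0.575, -0.0]]
[-63.83958047  82.83825368   9.06105858]
```

Emit:
apply_moves:
  motion:
    - {"dx": -3, "dy": 1, "dz": 0, "twist": 0, "hand": 0}
    - {"dx": -10, "dy": 0, "dz": 0, "twist": 0, "hand": 0}
    - {"dx": -25, "dy": 0, "dz": 0, "twist": 0, "hand": 0}
    - {"dx": -35, "dy": 0, "dz": 0, "twist": 0, "hand": 0}
    - {"dx": -30, "dy": 5, "dz": -10, "twist": 0, "hand": 0}
    - {"dx": -10, "dy": 10, "dz": -25, "twist": 0, "hand": 0}
    - {"dx": 0, "dy": 10, "dz": -30, "twist": 0, "hand": 0}
    - {"dx": 0, "dy": 10, "dz": -25, "twist": 0, "hand": 0}
    - {"dx": 0, "dy": 5, "dz": -10, "twist": 0, "hand": 0}
    - {"dx": 0, "dy": 0, "dz": 0, "twist": 0, "hand": 0}

```text
t: 27.47
eef_pos: [0.543, -0.1464, 0.1318]
orientation: [[0.578, -0.81, 0.101], [-0.061, 0.08, 0.995], [-0.814, -0.581, -0.003]]
ft_force: [-0.3, -0.4, 0.6]
finger_gap: 0.0002
```

Run:
```python
from h import *
from cell import arm
import cv2
s=st();print(inrack(s["eef_pos"]))
R=np.array(s["orientation"]);T=rackT(RK);print("lane in tool",np.round(R.T@T[:3,0],3),"n",np.round(R.T@T[:3,2],3))
go(W(-200,-27.5,30),"pre");go(W(-192,-27.5,10),"start")
# check rack has not moved: compare top/scene images (coloured strips / rack) with first
for n in("scene",):
    c=arm.camera(n);np.savez(f"{n}1.npz",**c)
d0=np.load("scene0.npz")["image"];d1=c["image"]
sub=lambda I:cv2.cvtColor(I[250:320,215:330],cv2.COLOR_RGB2GRAY).astype(np.float32)
print(cv2.phaseCorrelate(sub(d0),sub(d1),cv2.createHanningWindow((115,70),cv2.CV_32F)))
```

```text
t 27.47 p [ 543.  -146.4  131.8] F [-0.3 -0.4  0.6] gap 0.2 j [-0.329 -0.498 -0.658  0.802  0.129 -0.188]
[[0.578, -0.81, 0.101], [-0.061, 0.08, 0.995], [-0.814, -0.581, -0.003]]
[-181.45865907  -19.50794645   65.50126872]
lane in tool [ 0.738 -0.675 -0.006] n [-0.675 -0.738 -0.005]
pre tool d mm [10.3 38.8 -7.7]
start tool d mm [29.7 48.1 -7.7]
((0.40035826034623057, 0.4510797774449671), 1.028996972463749)
```

Emit:
apply_moves:
  motion:
    - {"dx": 2.5, "dy": 9, "dz": -2, "twist": 0, "hand": 0}
    - {"dx": 2.5, "dy": 9.5, "dz": -2, "twist": 0, "hand": 0}
    - {"dx": 2.5, "dy": 9.5, "dz": -2, "twist": 0, "hand": 0}
    - {"dx": 4, "dy": 9, "dz": -1.5, "twist": 0, "hand": 0}
    - {"dx": 6, "dy": 3, "dz": 0, "twist": 0, "hand": 0}
    - {"dx": 6, "dy": 3, "dz": 0, "twist": 0, "hand": 0}
    - {"dx": 3, "dy": 1.5, "dz": 0, "twist": 0, "hand": 0}
    - {"dx": 0, "dy": 0, "dz": 0, "twist": 0, "hand": 0}
    - {"dx": 0, "dy": 0, "dz": 0, "twist": 0, "hand": 0}
    - {"dx": 0, "dy": 0, "dz": 0, "twist": 0, "hand": 0}

```text
t: 28.35
eef_pos: [0.5203, -0.148, 0.0784]
orientation: [[0.577, -0.811, 0.096], [-0.057, 0.077, 0.995], [-0.815, -0.58, -0.002]]
ft_force: [0.1, -0.5, 0.3]
finger_gap: -0.0003
```

Run:
```python
from h import *
s=st();print(inrack(s["eef_pos"]))
go(W(-192,-27.5,9.5),"start")
```

```text
t 28.35 p [ 520.3 -148.    78.4] F [ 0.1 -0.5  0.3] gap -0.3 j [-0.354 -0.535 -0.783  0.72   0.147 -0.213]
[[0.577, -0.811, 0.096], [-0.057, 0.077, 0.995], [-0.815, -0.58, -0.002]]
[-192.24263102  -23.47956393    8.63010135]
start tool d mm [-0.4 -0.8 -4. ]
```

Emit:
apply_moves:
  motion:
    - {"dx": -0.5, "dy": -0.5, "dz": -2, "twist": 0, "hand": 0}
    - {"dx": 0, "dy": 0, "dz": -1.5, "twist": 0, "hand": 0}
    - {"dx": 2.2, "dy": -2, "dz": 0, "twist": 0, "hand": 0}
    - {"dx": 3, "dy": -2.8, "dz": 0, "twist": 0, "hand": 0}
    - {"dx": 3.7, "dy": -3.4, "dz": 0, "twist": 0, "hand": 0}
    - {"dx": 4.4, "dy": -4, "dz": 0, "twist": 0, "hand": 0}
    - {"dx": 4.4, "dy": -4, "dz": 0, "twist": 0, "hand": 0}
    - {"dx": 4.4, "dy": -4, "dz": 0, "twist": 0, "hand": 0}
    - {"dx": 4.4, "dy": -4, "dz": 0, "twist": 0, "hand": 0}
    - {"dx": 4.4, "dy": -4, "dz": 0, "twist": 0, "hand": 0}

```text
t: 29.18
eef_pos: [0.5661, -0.1567, 0.072]
orientation: [[0.58, -0.809, 0.096], [-0.058, 0.077, 0.995], [-0.813, -0.583, -0.003]]
ft_force: [-0.6, -0.4, -0.1]
finger_gap: 0.0
```

Run:
```python
from h import *
s=st();print(inrack(s["eef_pos"]))
go(W(-66,-27.5,9),"end")
```

```text
t 29.18 p [ 566.1 -156.7   72. ] F [-0.6 -0.4 -0.1] gap 0.0 j [-0.336 -0.398 -0.71   0.649  0.137 -0.198]
[[0.58, -0.809, 0.096], [-0.058, 0.077, 0.995], [-0.813, -0.583, -0.003]]
[-145.47198689  -27.24761541   12.02231701]
end tool d mm [ 60.8 -51.3  -1.1]
```

Emit:
apply_moves:
  motion:
    - {"dx": 5.2, "dy": -3.9, "dz": -0.2, "twist": 0, "hand": 0}
    - {"dx": 5.2, "dy": -3.9, "dz": -0.2, "twist": 0, "hand": 0}
    - {"dx": 5.2, "dy": -3.9, "dz": 0, "twist": 0, "hand": 0}
    - {"dx": 5.1, "dy": -4, "dz": 0, "twist": 0, "hand": 0}
    - {"dx": 4.9, "dy": -4.3, "dz": 0, "twist": 0, "hand": 0}
    - {"dx": 4.4, "dy": -4, "dz": 0, "twist": 0, "hand": 0}
    - {"dx": 4.4, "dy": -4, "dz": 0, "twist": 0, "hand": 0}
    - {"dx": 3, "dy": -2.7, "dz": 0, "twist": 0, "hand": 0}
    - {"dx": 1.5, "dy": -1.3, "dz": 0, "twist": 0, "hand": 0}
    - {"dx": 1.5, "dy": -1.3, "dz": 0, "twist": 0, "hand": 0}

```text
t: 30.02
eef_pos: [0.6228, -0.1623, 0.0557]
orientation: [[0.579, -0.81, 0.096], [-0.058, 0.077, 0.995], [-0.814, -0.581, -0.002]]
ft_force: [-0.0, -0.5, 0.7]
finger_gap: -0.0002
```

Run:
```python
from h import *
s=st();print(inrack(s["eef_pos"]))
go(W(-66,-27.5,9),"end")
```

```text
t 30.02 p [ 622.8 -162.3   55.7] F [-0.  -0.5  0.7] gap -0.2 j [-0.308 -0.23  -0.619  0.572  0.121 -0.175]
[[0.579, -0.81, 0.096], [-0.058, 0.077, 0.995], [-0.814, -0.581, -0.002]]
[-86.36198267 -26.72351822   7.96261877]
end tool d mm [ 14.3 -14.5  -1. ]
```

Emit:
apply_moves:
  motion:
    - {"dx": 1.6, "dy": -2, "dz": -0.2, "twist": 0, "hand": 0}
    - {"dx": 1.3, "dy": -1.6, "dz": -0.2, "twist": 0, "hand": 0}
    - {"dx": 1.1, "dy": -1, "dz": 0, "twist": 0, "hand": 0}
    - {"dx": 1.1, "dy": -1, "dz": 0, "twist": 0, "hand": 0}
    - {"dx": 1.1, "dy": -1, "dz": 0, "twist": 0, "hand": 0}
    - {"dx": 1, "dy": -0.9, "dz": 0, "twist": 0, "hand": 0}
    - {"dx": 1, "dy": -0.9, "dz": 0, "twist": 0, "hand": 0}
    - {"dx": 1, "dy": -0.9, "dz": 0, "twist": 0, "hand": 0}
    - {"dx": 0.8, "dy": -0.7, "dz": 0, "twist": 0, "hand": 0}
    - {"dx": 0.7, "dy": -0.6, "dz": 0, "twist": 0, "hand": 0}

```text
t: 30.85
eef_pos: [0.6386, -0.1644, 0.053]
orientation: [[0.578, -0.81, 0.096], [-0.058, 0.077, 0.995], [-0.814, -0.581, -0.002]]
ft_force: [0.2, 0.2, 0.1]
finger_gap: -0.0
```

Run:
```python
from h import *
s=st();print(inrack(s["eef_pos"]))
```

```text
t 30.85 p [ 638.6 -164.4   53. ] F [0.2 0.2 0.1] gap -0.0 j [-0.303 -0.187 -0.589  0.559  0.117 -0.17 ]
[[0.578, -0.81, 0.096], [-0.058, 0.077, 0.995], [-0.814, -0.581, -0.002]]
[-70.21061998 -27.08924692   8.57332677]
```

Emit:
apply_moves:
  motion:
    - {"dx": 0.6, "dy": -0.6, "dz": 0, "twist": 0, "hand": 0}
    - {"dx": 0.6, "dy": -0.6, "dz": 0, "twist": 0, "hand": 0}
    - {"dx": 0.6, "dy": -0.6, "dz": 0, "twist": 0, "hand": 0}
    - {"dx": 0.5, "dy": -0.5, "dz": 0, "twist": 0, "hand": 0}
    - {"dx": 0.4, "dy": -0.4, "dz": 0, "twist": 0, "hand": 0}
    - {"dx": 0.4, "dy": -0.4, "dz": 0, "twist": 0, "hand": 0}
    - {"dx": 0.4, "dy": -0.4, "dz": 0, "twist": 0, "hand": 0}
    - {"dx": 0.4, "dy": -0.4, "dz": 0, "twist": 0, "hand": 0}
    - {"dx": 0.4, "dy": -0.4, "dz": 0, "twist": 0, "hand": 0}
    - {"dx": 0.4, "dy": -0.4, "dz": 0, "twist": 0, "hand": 0}

```text
t: 31.68
eef_pos: [0.6434, -0.1638, 0.0521]
orientation: [[0.575, -0.812, 0.095], [-0.055, 0.077, 0.995], [-0.816, -0.578, -0.0]]
ft_force: [-12.0, 2.5, 6.7]
finger_gap: -0.0
```

Run:
```python
from h import *
s=st();print(inrack(s["eef_pos"]))
```

```text
t 31.68 p [ 643.4 -163.8   52.1] F [-12.    2.5   6.7] gap -0.0 j [-0.3   -0.171 -0.575  0.561  0.117 -0.168]
[[0.575, -0.812, 0.095], [-0.055, 0.077, 0.995], [-0.816, -0.578, -0.0]]
[-65.41501818 -25.98346283   8.64325212]
```

Emit:
apply_moves:
  motion:
    - {"dx": -2, "dy": 1, "dz": 0, "twist": 0, "hand": 0}
    - {"dx": -8, "dy": 0, "dz": 0, "twist": 0, "hand": 0}
    - {"dx": -20, "dy": 0, "dz": 0, "twist": 0, "hand": 0}
    - {"dx": -25, "dy": 0, "dz": 0, "twist": 0, "hand": 0}
    - {"dx": -15, "dy": 0, "dz": -8, "twist": 0, "hand": 0}
    - {"dx": -5, "dy": 0, "dz": -16, "twist": 0, "hand": 0}
    - {"dx": 0, "dy": 0, "dz": -16, "twist": 0, "hand": 0}
    - {"dx": 0, "dy": 0, "dz": -10, "twist": 0, "hand": 0}
    - {"dx": 0, "dy": 0, "dz": 0, "twist": 0, "hand": 0}
    - {"dx": 0, "dy": 0, "dz": 0, "twist": 0, "hand": 0}

```text
t: 32.52
eef_pos: [0.5915, -0.2104, 0.12]
orientation: [[0.578, -0.811, 0.094], [-0.056, 0.075, 0.996], [-0.814, -0.581, -0.002]]
ft_force: [0.2, -0.7, -0.7]
finger_gap: 0.0002
```

Run:
```python
from h import *
s=st();print(inrack(s["eef_pos"]))
go(W(-128,-82.5,25),"pre");go(W(-125,-82.5,10),"start")
```

```text
t 32.52 p [ 591.5 -210.4  120. ] F [ 0.2 -0.7 -0.7] gap 0.2 j [-0.428 -0.3   -0.542  0.734  0.19  -0.276]
[[0.578, -0.811, 0.094], [-0.056, 0.075, 0.996], [-0.814, -0.581, -0.002]]
[-125.05541773  -77.9112715    65.44503457]
pre tool d mm [25.1 31.9 -4.4]
start tool d mm [37.5 40.9 -4.3]
```

Emit:
apply_moves:
  motion:
    - {"dx": 5, "dy": 6.4, "dz": -1, "twist": 0, "hand": 0}
    - {"dx": 6, "dy": 7, "dz": -1, "twist": 0, "hand": 0}
    - {"dx": 6, "dy": 7, "dz": -1, "twist": 0, "hand": 0}
    - {"dx": 6, "dy": 7, "dz": -0.7, "twist": 0, "hand": 0}
    - {"dx": 5, "dy": 5, "dz": 0, "twist": 0, "hand": 0}
    - {"dx": 4, "dy": 3.5, "dz": 0, "twist": 0, "hand": 0}
    - {"dx": 1.5, "dy": 1, "dz": 0, "twist": 0, "hand": 0}
    - {"dx": 0, "dy": 0, "dz": 0, "twist": 0, "hand": 0}
    - {"dx": 0, "dy": 0, "dz": 0, "twist": 0, "hand": 0}
    - {"dx": 0, "dy": 0, "dz": 0, "twist": 0, "hand": 0}

```text
t: 33.35
eef_pos: [0.5784, -0.2101, 0.0623]
orientation: [[0.575, -0.813, 0.092], [-0.052, 0.075, 0.996], [-0.817, -0.577, 0.0]]
ft_force: [0.0, -0.5, -0.3]
finger_gap: 0.0003
```

Run:
```python
from h import *
s=st();print(inrack(s["eef_pos"]))
go(W(-115,-82.5,9),"next");go(W(-66,-82.5,9),"end")
```

```text
t 33.35 p [ 578.4 -210.1   62.3] F [ 0.  -0.5 -0.3] gap 0.3 j [-0.44  -0.29  -0.647  0.628  0.199 -0.288]
[[0.575, -0.813, 0.092], [-0.052, 0.075, 0.996], [-0.817, -0.577, 0.0]]
[-125.80547871  -79.03449675    6.24481757]
next tool d mm [ 6.  -9.3 -3.6]
end tool d mm [ 42.  -42.6  -4.4]
```

Emit:
apply_moves:
  motion:
    - {"dx": -1.5, "dy": -1.7, "dz": -1.6, "twist": 0, "hand": 0}
    - {"dx": 0, "dy": 0, "dz": -1.6, "twist": 0, "hand": 0}
    - {"dx": 1.5, "dy": -1.6, "dz": 0, "twist": 0, "hand": 0}
    - {"dx": 2, "dy": -1.9, "dz": 0, "twist": 0, "hand": 0}
    - {"dx": 2, "dy": -1.9, "dz": 0, "twist": 0, "hand": 0}
    - {"dx": 2, "dy": -1.9, "dz": 0, "twist": 0, "hand": 0}
    - {"dx": 2, "dy": -1.9, "dz": 0, "twist": 0, "hand": 0}
    - {"dx": 2, "dy": -1.8, "dz": 0, "twist": 0, "hand": 0}
    - {"dx": 2, "dy": -1.8, "dz": 0, "twist": 0, "hand": 0}
    - {"dx": 2, "dy": -1.8, "dz": 0, "twist": 0, "hand": 0}

```text
t: 34.18
eef_pos: [0.6024, -0.2162, 0.0619]
orientation: [[0.576, -0.812, 0.092], [-0.053, 0.075, 0.996], [-0.816, -0.579, -0.0]]
ft_force: [-0.6, 0.2, 0.0]
finger_gap: -0.0002
```

Run:
```python
from h import *
s=st();print(inrack(s["eef_pos"]))
go(W(-66,-82.5,9),"end")
```

```text
t 34.18 p [ 602.4 -216.2   61.9] F [-0.6  0.2  0. ] gap -0.2 j [-0.43  -0.227 -0.599  0.609  0.193 -0.28 ]
[[0.576, -0.812, 0.092], [-0.053, 0.075, 0.996], [-0.816, -0.579, -0.0]]
[-101.77590244  -82.4975826    10.9755693 ]
end tool d mm [ 27.7 -22.8  -0.6]
```

Emit:
apply_moves:
  motion:
    - {"dx": 2.4, "dy": -1.7, "dz": 0, "twist": 0, "hand": 0}
    - {"dx": 2.4, "dy": -1.7, "dz": 0, "twist": 0, "hand": 0}
    - {"dx": 2.3, "dy": -1.8, "dz": 0, "twist": 0, "hand": 0}
    - {"dx": 2.2, "dy": -1.9, "dz": 0, "twist": 0, "hand": 0}
    - {"dx": 2.2, "dy": -1.9, "dz": 0, "twist": 0, "hand": 0}
    - {"dx": 2, "dy": -1.9, "dz": 0, "twist": 0, "hand": 0}
    - {"dx": 1.6, "dy": -1.5, "dz": 0, "twist": 0, "hand": 0}
    - {"dx": 1.2, "dy": -1.1, "dz": 0, "twist": 0, "hand": 0}
    - {"dx": 0.8, "dy": -0.7, "dz": 0, "twist": 0, "hand": 0}
    - {"dx": 0.6, "dy": -0.6, "dz": 0, "twist": 0, "hand": 0}

```text
t: 35.02
eef_pos: [0.6274, -0.2184, 0.0549]
orientation: [[0.576, -0.813, 0.091], [-0.053, 0.074, 0.996], [-0.816, -0.578, -0.0]]
ft_force: [-0.0, -0.6, 0.2]
finger_gap: 0.0003
```

Run:
```python
from h import *
s=st();print(inrack(s["eef_pos"]))
```

```text
t 35.02 p [ 627.4 -218.4   54.9] F [-0.  -0.6  0.2] gap 0.3 j [-0.413 -0.16  -0.557  0.581  0.184 -0.266]
[[0.576, -0.813, 0.091], [-0.053, 0.074, 0.996], [-0.816, -0.578, -0.0]]
[-75.7994533  -81.92502717   9.33948281]
```

10 mm to the expected stop: 6 mm slowly, then creep.

Emit:
apply_moves:
  motion:
    - {"dx": 0.8, "dy": -0.7, "dz": -0.1, "twist": 0, "hand": 0}
    - {"dx": 0.8, "dy": -0.7, "dz": -0.1, "twist": 0, "hand": 0}
    - {"dx": 0.8, "dy": -0.7, "dz": 0, "twist": 0, "hand": 0}
    - {"dx": 0.7, "dy": -0.6, "dz": 0, "twist": 0, "hand": 0}
    - {"dx": 0.6, "dy": -0.6, "dz": 0, "twist": 0, "hand": 0}
    - {"dx": 0.5, "dy": -0.5, "dz": 0, "twist": 0, "hand": 0}
    - {"dx": 0.5, "dy": -0.5, "dz": 0, "twist": 0, "hand": 0}
    - {"dx": 0.5, "dy": -0.4, "dz": 0, "twist": 0, "hand": 0}
    - {"dx": 0.4, "dy": -0.4, "dz": 0, "twist": 0, "hand": 0}
    - {"dx": 0.4, "dy": -0.4, "dz": 0, "twist": 0, "hand": 0}

```text
t: 35.85
eef_pos: [0.6359, -0.2194, 0.053]
orientation: [[0.576, -0.813, 0.091], [-0.053, 0.075, 0.996], [-0.816, -0.578, -0.0]]
ft_force: [-1.3, 1.0, -0.3]
finger_gap: -0.0003
```

Run:
```python
from h import *
s=st();print(inrack(s["eef_pos"]))
```

```text
t 35.85 p [ 635.9 -219.4   53. ] F [-1.3  1.  -0.3] gap -0.3 j [-0.409 -0.137 -0.542  0.574  0.181 -0.262]
[[0.576, -0.813, 0.091], [-0.053, 0.075, 0.996], [-0.816, -0.578, -0.0]]
[-66.98739734 -82.03799856   9.31115352]
```

Emit:
apply_moves:
  motion:
    - {"dx": 0.4, "dy": -0.4, "dz": 0, "twist": 0, "hand": 0}
    - {"dx": 0.4, "dy": -0.4, "dz": 0, "twist": 0, "hand": 0}
    - {"dx": 0.4, "dy": -0.4, "dz": 0, "twist": 0, "hand": 0}
    - {"dx": 0.4, "dy": -0.4, "dz": 0, "twist": 0, "hand": 0}
    - {"dx": 0.4, "dy": -0.4, "dz": 0, "twist": 0, "hand": 0}
    - {"dx": 0.3, "dy": -0.3, "dz": 0, "twist": 0, "hand": 0}
    - {"dx": 0.3, "dy": -0.3, "dz": 0, "twist": 0, "hand": 0}
    - {"dx": 0.3, "dy": -0.3, "dz": 0, "twist": 0, "hand": 0}
    - {"dx": 0.3, "dy": -0.3, "dz": 0, "twist": 0, "hand": 0}
    - {"dx": 0.3, "dy": -0.3, "dz": 0, "twist": 0, "hand": 0}

```text
t: 36.68
eef_pos: [0.6368, -0.2181, 0.0529]
orientation: [[0.57, -0.816, 0.091], [-0.049, 0.077, 0.996], [-0.82, -0.572, 0.004]]
ft_force: [-9.5, 1.8, 4.4]
finger_gap: 0.0
```

Run:
```python
from h import *
s=st();print(inrack(s["eef_pos"]))
```

```text
t 36.68 p [ 636.8 -218.1   52.9] F [-9.5  1.8  4.4] gap 0.0 j [-0.406 -0.131 -0.533  0.584  0.181 -0.259]
[[0.57, -0.816, 0.091], [-0.049, 0.077, 0.996], [-0.82, -0.572, 0.004]]
[-66.26713317 -80.61327789   9.28180528]
```

Emit:
apply_moves:
  motion:
    - {"dx": -2, "dy": 1, "dz": 0, "twist": 0, "hand": 0}
    - {"dx": -8, "dy": 0, "dz": 0, "twist": 0, "hand": 0}
    - {"dx": -20, "dy": 0, "dz": 0, "twist": 0, "hand": 0}
    - {"dx": -35, "dy": 0, "dz": 0, "twist": 0, "hand": 0}
    - {"dx": -38, "dy": 0, "dz": 0, "twist": 0, "hand": 0}
    - {"dx": -36, "dy": 10, "dz": 0, "twist": 0, "hand": 0}
    - {"dx": -25, "dy": 25, "dz": 0, "twist": 0, "hand": 0}
    - {"dx": -15, "dy": 15, "dz": 0, "twist": 0, "hand": 0}
    - {"dx": 0, "dy": 0, "dz": 0, "twist": 0, "hand": 0}
    - {"dx": 0, "dy": 0, "dz": 0, "twist": 0, "hand": 0}

```text
t: 37.52
eef_pos: [0.4853, -0.2037, 0.1799]
orientation: [[0.572, -0.815, 0.09], [-0.051, 0.075, 0.996], [-0.818, -0.575, 0.001]]
ft_force: [0.3, 0.2, -0.1]
finger_gap: 0.0
```

Run:
```python
from h import *
from cell import arm
import cv2
s=st()
w=arm.camera("wrist");t=arm.camera("top");c=arm.camera("scene")
np.savez("w10.npz",p=s["eef_pos"],R=s["orientation"],**w);np.savez("top2.npz",**t);np.savez("scene2.npz",**c)
b=lambda I,s:cv2.resize(I[:,:,::-1],s,interpolation=cv2.INTER_CUBIC)
t0=np.load("top0.npz")["image"]
o=np.vstack([np.hstack([b(t["image"][100:225,265:385],(400,300)),b(t0[100:225,265:385],(400,300))]),np.hstack([b(c["image"][190:320,150:320],(400,300)),b(w["image"],(400,300))])])
cv2.imwrite("pics/end.png",o)
```

```text
t 37.52 p [ 485.3 -203.7  179.9] F [ 0.3  0.2 -0.1] gap 0.0 j [-0.531 -0.561 -0.593  0.973  0.249 -0.368]
[[0.572, -0.815, 0.09], [-0.051, 0.075, 0.996], [-0.818, -0.575, 0.001]]
```

View pics/end.png

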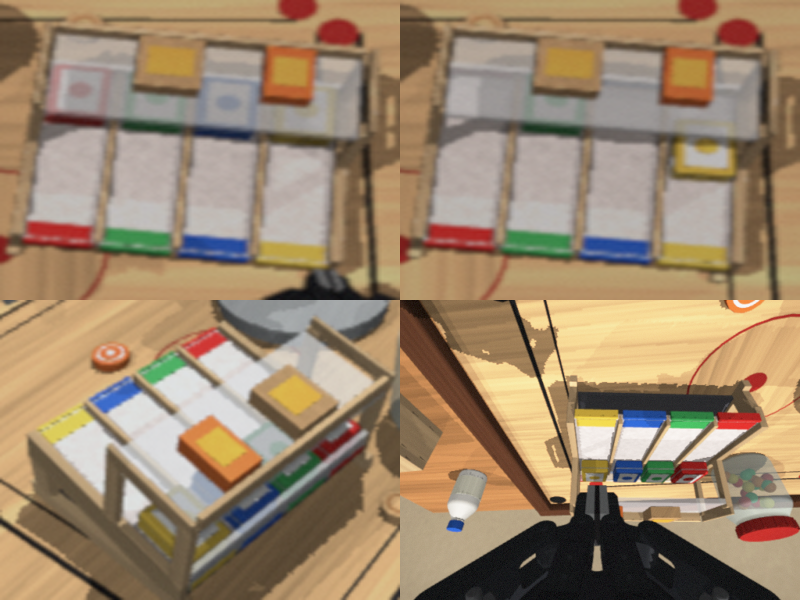

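Run:
```python
import numpy as np,cv2
a=np.load("top0.npz")["image"];b=np.load("top2.npz")["image"];s0=np.load("scene0.npz")["image"];s2=np.load("scene2.npz")["image"]
g=lambda I:cv2.cvtColor(I,cv2.COLOR_RGB2GRAY)
def sh(A,B,x,y,w,h,m=4):
    t=cv2.resize(g(A)[y:y+h,x:x+w],None,fx=8,fy=8,interpolation=cv2.INTER_CUBIC);S=cv2.resize(g(B)[y-m:y+h+m,x-m:x+w+m],None,fx=8,fy=8,interpolation=cv2.INTER_CUBIC)
    r=cv2.matchTemplate(S,t,cv2.TM_CCOEFF_NORMED);_,v,_,p=cv2.minMaxLoc(r);return (np.array(p)/8-m).round(2),round(v,3)
print("top strips L",sh(a,b,270,190,45,16),"R",sh(a,b,318,192,40,14),"cartons",sh(a,b,303,112,60,28),"jar",sh(a,b,215,85,40,45),"plate",sh(a,b,148,168,90,85))
print("scene strips",sh(s0,s2,165,200,80,55),"posts",sh(s0,s2,215,250,100,65),"striker",sh(s0,s2,185,205,25,18),"man",sh(s0,s2,308,270,24,18))
```

```text
top strips L (array([-0.25, -1.12]), 0.985) R (array([-0.5 , -0.75]), 0.984) cartons (array([ 0.25, -0.75]), 0.967) jar (array([0., 0.]), 0.998) plate (array([0., 0.]), 0.689)
scene strips (array([0.62, 0.12]), 0.97) posts (array([0.38, 0.62]), 0.949) striker (array([0., 0.]), 0.995) man (array([0., 0.]), 0.989)
```

```bash
python3 -c "
from cell import arm
print(arm.sign_off())"
```

```text
the job is handed in; nothing more can be done
None
```

The red and blue tins are in their own lanes, lid up. Red, blue and yellow were then pushed down against the stop, in that order. I handed the job in at about 37.7 s with the arm clear of everything.

- **Seating:** each push ended in a firm stop, at about 21 N for red, 14 N for blue and 10 N for yellow. In the final top, scene and wrist pictures the upper ends of the three tins lie in one line with the green tin. I judged their squareness by eye from those pictures.
- **Rack moved slightly:** comparing the first and last top pictures, it shifted about 2 mm away from the robot. Most likely this happened during the red push, which briefly reached the sliding limit of about 20 N. I left it there rather than risk pushing it back.
- **Other objects:** the jar, striker and pale carrom man show no shift. The plate also reads zero, but with a weak match because its contents changed. I did not measure the tea glass or the black man, and checked the green tin only by eye.
- **Grasping blue:** the arm overshot on the way down and the fingers nudged the blue tin a few mm on the plate before I gripped it again lower.

The wrist axis cannot be tilted by a direct command. I got the roughly 35° lean for the pushes by driving the arm out to its reach limit.

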